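Make up two watch-repair job trays

ROBOT

A 6-joint arm with a two-finger parallel gripper is mounted at the origin on the work surface. World frame = base frame: x ahead of the robot, y to its left, z up, the work surface at z = 0. Lengths are in m, angles in rad, forces in N, time in s.
With the tool pointing down it reaches from about 0.375 to 0.975 m from the base axis. Payload 3.8 kg.
Tool frame: the origin (TCP) lies midway between the tips of the shut fingers; the grasp point (between the pads) lies 19 mm behind it; z points along the fingers, y is the line along which they close (so a half turn about z gives the same grasp; the last joint's range is limited). The gripper opens to 85 mm and grips with 20 to 120 N. Pads are 22 mm wide; open, the fingers measure 114 mm over their backs; the gripper's body (76 mm by 85 mm) begins 54 mm behind the grasp point. The pads swing forward as they close: fully open they stand 13 mm farther back than shut.
Start: joints at [-1.28, 0.264, 1.604, -0, 1.274, -0.037], TCP at [0.217, -0.639, 0.193] pointing down, gripper open.
Joint ranges: [-2.63, 2.63], [-0.94, 2.18], [0.31, 2.57], [-1.31, 4.45], [0, 2.66], [-2.55, 2.55]. Speed limits (rad/s): [2.57, 2.57, 3.14, 3.14, 3.14, 3.14].

INTERFACE

Orientations are given as a rotation vector (axis times angle).
In Python, from workcell import status, read_camera, workorder, masks_of gives the robot as it stands.
- The arm moves only by the tool drive_tool, never from a script. Its argument "rows" is a list of rows, each a list of 7 numbers: the turn, a rotation vector about the tool's x, y, z in degrees, then the shift along the tool's x, y, z in m, then the opening, from 0 (shut) to 1 (fully open). In form: [[ax, ay, az, tx, ty, tz, claw], ...]. A call has 1 to 8 rows; each row shifts and turns the commanded pose from where the row before left it, along the tool's axes as they then stand; what a row does not reach is not made up. A row lasts 1/12 s, in which the tool goes at most 41.7 mm and 7.16 degrees, less where a joint would pass 70% of its speed; a pose out of reach is approached as far as the arm can. A call is refused whole if a number of a shift passes 0.0417 or a number of a turn 7.16, either way. A call with a gripper value outside its range is refused whole. The fingers move at their own pace and stop on an object; "force" is the grip in N (left out, the last holds). Time passes only in rows, so rows that do not move let the fingers close. It gives the time, the measured TCP pose, the force, the opening and the grip force at its end, in the units of the state.
- status.read_state(): the state, without advancing time (a new reading comes with each control period).
- read_camera(name): name is "side" or "top" or "wrist"; returns a dict with "color" (480x640x3 uint8, red, green, blue), "intrinsics" (3x3 intrinsics, pixels), "D" ([k1, k2, p1, p2, k3] as OpenCV has them; the pictures are not rectified), "world_from_camera" (4x4, takes a point from camera to world coordinates); the wrist camera has in their place "mount" (4x4, takes a point from camera to tool coordinates, whose origin is the TCP and whose axes are the flange's). Camera axes: x right, y up, looking along -z (the intrinsics and any distortion apply to the point x, -y, -z); pixel columns grow to the right and rows downward; lengths in m; the calibration is good to about 2 mm. A picture is of the moment at which its call begins: read the wrist's pose just before it. There is no depth.
- workorder.finish_job(): hands the job in; it is judged then, once.
Trained networks look in a picture, given as the dict that the camera call returned (one of the last four; its "shot" number tells which), for a name from the list of things; names that differ only in an ending like _2 or _b are one class to them, and where a whole thing is asked for, a point or a joint stands for the part that bears it (a point fixed in the world has none). Each returns a list of dicts, best first, with "score" (0 to 1); they miss things now and then, are a little off and sometimes report something else, mostly with a low value. They report only what shows in the picture. A call takes as long as a camera call. They do not tell look-alikes from the thing itself.
- masks_of(picture, name): "mask" (480x640 bool, what is visible of it) and "bbox" ([left, top, right, bottom] in pixels, round what is visible of it).
The state is a dict: "time": time; "q": joint angles; "joint_vel": joint speeds; "joint_torque": joint torques, N m; "tool_pos": TCP position; "tcp_rot": TCP orientation; "wrist_force": force on the tool from outside, world axes, zero at the start; "torque": the same for the moment, N m; "width": opening from 0.0 (shut) to 1.0 (fully open); "grip_force": force on a finger pad.
Only numpy, scipy, OpenCV 4.12 (cv2) and the standard library are available. Lean on these libraries where they do the work, as an engineer would, in place of code of your own. Each camera call takes 0.05 s, during which the arm holds its last target. There are 200 camera calls.

TASK

Make up the two job trays for today's watch repairs, one thing to a bay: in the two-bay tray, the pocket watch in the wide bay and the tall narrow oil pot in the narrow bay; in the three-bay tray, the movement holder in the wide bay, and the flat wide oil pot and the loupe in the two narrow bays, either way round. Set each thing down gently rather than dropping it, so that it rests flat and upright on the floor of its bay, and leave the dust cover, the screwdriver and the round bench block where they are.

Things in the scene. Friction and masses are not known exactly. Their poses are not given: they have to be found in the camera images.
- tray_two: Two-bay wooden job tray, fixed, 162 mm long (y) by 92 mm (x), either side of the bench. Floor top 3 mm above the bench; rims and partitions 4 mm thick, tops 8 mm up. Wide bay 96 mm along y, centred at y = +29 mm; narrow bay 54 mm along y, centred at y = -50 mm. Bays are 84 mm along x, centred at x = 0. Origin: centre of the underside. Yaw within 0.22 rad.
- tray_three: Three-bay wooden job tray, fixed, 220 mm long (y) by 92 mm (x), either side of the bench. Floor top 3 mm above the bench; rims and partitions 4 mm thick, tops 8 mm up. Wide bay 96 mm along y, centred at y = +58 mm; two narrow bays each 54 mm along y, centred at y = -21 and -79 mm. Bays are 84 mm along x, centred at x = 0. Origin: centre of the underside. Yaw within 0.22 rad.
- pocket_watch: Pocket watch lying face up on the bench: round steel case 46 mm in diameter and 13.5 mm thick (side straight from 3 to 11 mm up), white dial; winding crown and bow stand out along its +x to 38 mm from the centre (crown 9 mm across). Grip it across the case, along its y. About 95 g. Origin: centre of the case's underside, z up. Starts with yaw within 0.6 rad of 0.
- tall_pot: Tall narrow oil pot, standing: metal cylinder 24 mm in diameter and 32 mm high, lid and small knob on top to 44 mm. About 45 g. Origin: centre of the underside, z up; round, so yaw does not matter.
- flat_pot: Flat wide oil pot, standing: metal cylinder 40 mm in diameter and 16 mm high, lid to 19 mm and small knob (10 mm across) to 28 mm. About 60 g. Origin: centre of the underside, z up; round, so yaw does not matter.
- movement_holder: Steel movement holder (small flat vice): 64 mm (x) by 32 mm (y), base 9 mm high with a full-width raised jaw, 14 mm long, at each end to 18 mm high, two thin screws between. Grip it across the 32 mm width, along its y. About 110 g. Origin: centre of the underside, z up. Starts with yaw within 0.6 rad of 0.
- loupe: Black plastic watchmaker's loupe standing on its eye cup, lens up: foot 34 mm in diameter up to 6 mm, tapering to a 28 mm cylinder from 11 to 32 mm (the top). About 30 g. Origin: centre of the underside, z up; round.
- dust_cover: Bystander, not to be moved: frosted pale-grey plastic dust cover, a cone 84 mm across at the foot, 60 mm at the top, 85 mm high with an 8 mm white knob. Origin: centre of the underside.
- screwdriver: Bystander, not to be moved: steel watchmaker's screwdriver lying along its x, from -69 to +70 mm, 10 mm thick. Origin on the bench, near its middle.
- bench_block: Bystander, not to be moved: round steel bench block with holes, 60 mm in diameter, 20 mm high, loose beyond the trays. Origin: centre of the underside.
Not all that is in view belongs to the job. Leave any blue look-alike of the flat_pot alone.

How it is judged:
By the outcome, as a careful person would: the job done as asked, in the order asked, and still so for the second after the job is handed in, with the robot touching nothing.
It also fails if it takes over 109 s, if anything falls off the work surface, if the arm or the gripper's body presses on something with over 40 N, if the wrist force passes 120 N, or if a joint passes its speed limit or range.

## Working session

There is one attempt and no reset: what is moved stays moved. The work goes in short steps, Python scripts to look and compute and a tool call to move; the robot and the scene stay as the last step left them, time stands still between calls to the robot, and variables do not carry over. Pictures are saved under pics/ and viewed, at most 14 in all, crops included, and the job is handed in when it is done.

Besides the shell and the picture viewer there is one more tool, called after "Emit:" by a JSON object that holds its "api" and its "payload", one argument or row to a line. drive_tool: Moves the arm, as the interface text tells. Its arguments: {"type":"object","properties":{"rows":{"type":"array"},"force":{"type":"number"}},"required":["rows"]}

```bash
ls; mkdir -p pics; cat > h.py <<'E'
import numpy as np, cv2
from scipy.spatial.transform import Rotation as R
from workcell import status, read_camera, workorder, masks_of
N=["tray_two","tray_three","pocket_watch","tall_pot","flat_pot","movement_holder","loupe","dust_cover","screwdriver","bench_block"]
def snap(n,f=None):
    s=status.read_state(); p=read_camera(n)
    if "mount" in p:
        T=np.eye(4);T[:3,:3]=R.from_rotvec(s["tcp_rot"]).as_matrix();T[:3,3]=s["tool_pos"]
        p["W"]=T@p["mount"]
    else: p["W"]=np.array(p["world_from_camera"])
    if f: cv2.imwrite("pics/"+f,p["color"][:,:,::-1])
    return p
def ray(p,uv):
    uv=np.asarray(uv,float).reshape(-1,1,2)
    u=cv2.undistortPoints(uv,np.array(p["intrinsics"],float),np.array(p["D"],float)).reshape(-1,2)
    d=np.c_[u[:,0],-u[:,1],-np.ones(len(u))]@p["W"][:3,:3].T
    return p["W"][:3,3],d
def onz(p,uv,z):
    o,d=ray(p,uv); return o+d*((z-o[2])/d[:,2])[:,None]
def proj(p,X):
    X=np.atleast_2d(X); c=(X-p["W"][:3,3])@p["W"][:3,:3]
    c=c*[1,-1,-1]
    return cv2.projectPoints(c,np.zeros(3),np.zeros(3),np.array(p["intrinsics"],float),np.array(p["D"],float))[0].reshape(-1,2)
def rect(m):
    c=max(cv2.findContours(m.astype(np.uint8),0,2)[0],key=cv2.contourArea); return c
E
cat > a.py <<'E'
from h import *
np.set_printoptions(precision=4,suppress=True)
print(status.read_state())
for n in ["top","side"]:
    p=snap(n,n+"0.png"); print(n,p["W"],p["intrinsics"][0])
    for k in N:
        for d in masks_of(p,k)[:3]:
            m=d["mask"];ys,xs=np.nonzero(m)
            print(k,round(d["score"],2),np.round(d["bbox"]),m.sum(),np.round([xs.mean(),ys.mean()],1),onz(p,[xs.mean(),ys.mean()],0.01)[0])
E
python3 a.py
```

```text
pics
{'time': 0.0, 'q': array([-1.2799,  0.2648,  1.6054, -0.    ,  1.2737, -0.0369]), 'joint_vel': array([ 0.0002, -0.0012, -0.0002, -0.0002,  0.0004, -0.0003]), 'joint_torque': array([  0.0021, -51.5109, -36.7314,  -0.    ,   0.0128,   0.    ]), 'tool_pos': array([ 0.2171, -0.6382,  0.1916]), 'tcp_rot': array([-3.0972, -0.5123,  0.0005]), 'wrist_force': array([ 0.6581, -1.201 , -0.6951]), 'torque': array([-0.027 , -0.0141, -0.0449]), 'grip_force': 0.0, 'width': 1.0017935773864821}
top [[ 0.1302  0.9714 -0.1988  0.3098]
 [-0.9915  0.128  -0.0238 -0.0155]
 [ 0.0023  0.2002  0.9798  1.3084]
 [ 0.      0.      0.      1.    ]] [612.3382   0.     324.3297]
tray_two 0.68 [228. 200. 310. 247.] 3083 [267.6 223.1] [0.5963 0.1438 0.01  ]
tray_three 0.71 [332. 214. 439. 276.] 4346 [384.5 245.1] [ 0.581  -0.1144  0.01  ]
pocket_watch 0.7 [254. 281. 274. 306.] 405 [264.1 296.5] [0.4366 0.1274 0.01  ]
tall_pot 0.7 [227. 199. 310. 248.] 3183 [266.9 222.9] [0.5964 0.1454 0.01  ]
tall_pot 0.22 [257. 284. 275. 310.] 315 [264.1 298. ] [0.4333 0.127  0.01  ]
flat_pot 0.81 [287. 332. 308. 346.] 301 [29
[... 1356 characters left out ...]
395. 264.] 212 [384.4 255.8] [ 0.4347 -0.0092  0.01  ]
movement_holder 0.68 [379. 226. 405. 239.] 248 [390.7 233. ] [ 0.4415 -0.1219  0.01  ]
movement_holder 0.23 [266. 259. 329. 311.] 1909 [297.1 284.9] [0.5941 0.1605 0.01  ]
loupe 0.82 [349. 317. 366. 340.] 328 [355.7 328.1] [0.4354 0.261  0.01  ]
loupe 0.69 [283. 334. 332. 401.] 2696 [306.3 367.4] [0.4922 0.3841 0.01  ]
dust_cover 0.56 [283. 332. 333. 400.] 2720 [306.5 367.3] [0.492  0.3839 0.01  ]
dust_cover 0.42 [267. 260. 329. 310.] 1987 [297.2 284.8] [0.5942 0.1601 0.01  ]
screwdriver 0.66 [378. 189. 400. 198.] 48 [387.3 190.7] [ 0.5015 -0.3776  0.01  ]
bench_block 0.86 [249. 219. 273. 234.] 317 [260.1 224.3] [ 0.7895 -0.0723  0.01  ]
```

```bash
python3 -c "
import cv2
a=cv2.imread('pics/top0.png')[120:370,110:530];cv2.imwrite('pics/t0.png',cv2.resize(a,(798,475),interpolation=2))
a=cv2.imread('pics/side0.png')[180:410,230:450];cv2.imwrite('pics/s0.png',cv2.resize(a,(570,596),interpolation=2))"
```

```text
(no output)
```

View pics/t0.png

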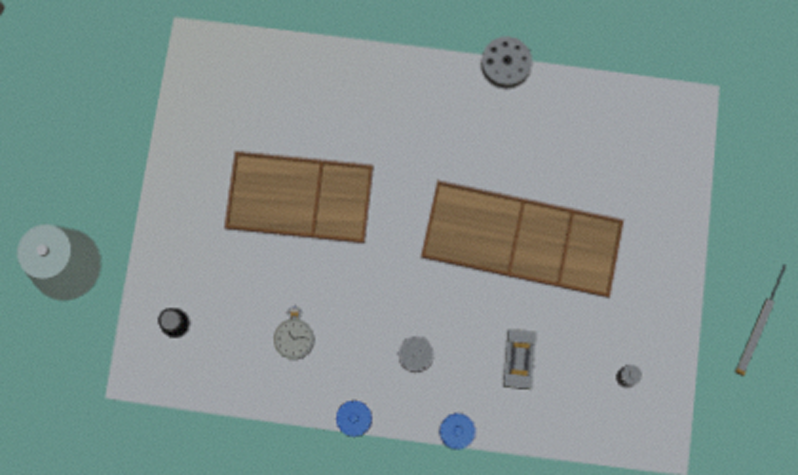

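View pics/s0.png

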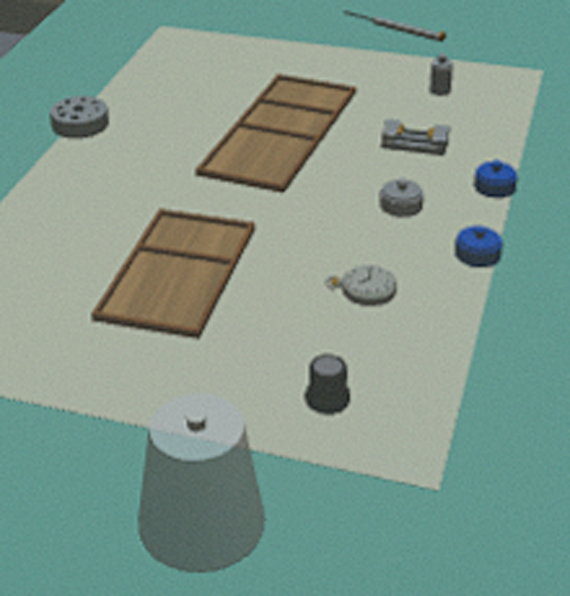

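The top picture shows the trays at about (268,223) and (385,245) px. The objects run left to right: loupe (201,290), watch (264,298), grey flat pot (329,306), holder (384,309) and tall pot (441,318). The two blue look-alikes are at (296,340) and (350,346). The side view agrees. Next I fit poses from both views.

```bash
cat >> h.py <<'E'
from scipy.optimize import least_squares
a=np.linspace(0,2*np.pi,40,endpoint=False)
def cyl(*rz): return np.vstack([np.c_[r*np.cos(a),r*np.sin(a),0*a+z] for r,z in rz])
def box(x,y,z): return np.array([[i*x/2,j*y/2,k] for i in(-1,1) for j in(-1,1) for k in (0,z)])
crown=np.array([[38,4,4],[38,-4,4],[38,4,9],[38,-4,9.]])/1000
M=dict(tray_two=box(.092,.162,.008),tray_three=box(.092,.220,.008),pocket_watch=np.vstack([cyl((.021,0),(.023,.003),(.023,.011),(.021,.0135)),crown]),
 tall_pot=cyl((.012,0),(.012,.032),(.004,.044)),flat_pot=cyl((.02,0),(.02,.016),(.017,.019),(.005,.028)),
 movement_holder=box(.064,.032,.018),loupe=cyl((.017,0),(.017,.006),(.014,.011),(.014,.032)))
def hull(p,k,v):
    X=M[k].copy();c,s=np.cos(v[3]),np.sin(v[3])
    X=np.c_[c*X[:,0]-s*X[:,1],s*X[:,0]+c*X[:,1],X[:,2]]+v[:3]
    return cv2.convexHull(proj(p,X).astype(np.float32)).reshape(-1,2)
ang=np.linspace(0,np.pi,12,endpoint=False);DD=np.c_[np.cos(ang),np.sin(ang)]
def sup(h): q=h@DD.T; return np.r_[q.max(0),q.min(0)]
def fit(k,obs,x0,yaw=True,z=True):
    # obs: list of (pic, mask); fits the outline's support function
    S=[(p,sup(rect(m).reshape(-1,2)+0.0)) for p,m in obs]
    def f(t):
        v=np.array([t[0],t[1],t[2] if z else 0,t[3] if yaw else 0])
        return np.concatenate([(sup(hull(p,k,v))-s) for p,s in S]+[[(t[3]*0.01 if not yaw else 0),0 if z else t[2]]])
    r=least_squares(f,[x0[0],x0[1],0,x0[2]],loss="soft_l1",x_scale=[.01,.01,.01,.1])
    return r.x,np.sqrt(np.mean(r.fun**2))
def find(p,k,v,names=None):
    h=hull(p,k,np.r_[v[:2],0,v[2]]);c=h.mean(0);A=cv2.contourArea(h);best=None
    for n in names or [k]:
        for d in masks_of(p,n):
            m=d["mask"];ys,xs=np.nonzero(m)
            e=np.hypot(*(np.array([xs.mean(),ys.mean()])-c))/np.sqrt(A)+abs(np.log(m.sum()/A))
            if best is None or e<best[0]: best=(e,m,n)
        if best and best[0]<.6: break
    return best
E
cat > b.py <<'E'
from h import *
np.set_printoptions(precision=4,suppress=True)
G=dict(tray_two=(.596,.144,-.1),tray_three=(.581,-.114,-.2),pocket_watch=(.435,.127,0),tall_pot=(.43,-.255,0),flat_pot=(.433,-.01,0),movement_holder=(.443,-.125,-.1),loupe=(.42,.26,0))
P=[snap("top"),snap("side")]
for k,g in G.items():
    obs=[]
    for p in P:
        b=find(p,k,g,[k,"loupe","flat_pot","tall_pot","pocket_watch"])
        if b and b[0]<1: obs.append((p,b[1]));
        print(k,b and (round(b[0],2),b[2]),end=" ")
    yaw=k in("tray_two","tray_three","pocket_watch","movement_holder")
    for o in ([obs]+[[q] for q in obs] if len(obs)>1 else [obs]):
        if o: 
            x,e=fit(k,o,g,yaw,len(o)>1); print(x,round(e,2),end=" | ")
    print()
E
python3 b.py
```

```text
tray_two (np.float64(0.05), 'tray_two') tray_two (np.float64(0.05), 'tray_two') [ 0.5956  0.1447 -0.0004 -0.0963] 2.74 | [ 0.596   0.1464  0.     -0.0968] 2.79 | [ 0.5983  0.1447  0.     -0.1   ] 2.44 | 
tray_three (np.float64(0.13), 'tray_three') tray_three (np.float64(0.04), 'tray_three') [ 0.5826 -0.1158 -0.0009 -0.2024] 3.06 | [ 0.5827 -0.1155  0.     -0.2   ] 2.91 | [ 0.581 -0.114  0.    -0.2  ] 3.06 | 
pocket_watch (np.float64(0.25), 'pocket_watch') pocket_watch (np.float64(0.3), 'pocket_watch') [ 0.4324  0.1265 -0.0031  0.    ] 1.35 | [0.4339 0.1256 0.     0.    ] 1.45 | [0.435 0.127 0.    0.   ] 1.83 | 
tall_pot (np.float64(0.49), 'tall_pot') tall_pot (np.float64(4.39), 'flat_pot') [ 0.4393 -0.2501  0.      0.    ] 0.55 | 
flat_pot (np.float64(0.13), 'flat_pot') flat_pot (np.float64(0.18), 'flat_pot') [ 0.4347 -0.0112  0.0007  0.    ] 0.55 | [ 0.4344 -0.0104  0.      0.    ] 0.72 | [ 0.4356 -0.0114  0.      0.    ] 0.34 | 
movement_holder (np.float64(0.18), 'movement_holder') movement_holder (np.float64(0.12), 'movement_holder') [ 0.4444 -0.1256  0.0009 -0.1   ] 1.67 | [ 0.443 -0.125  0.    -0.1  ] 2.25 | [ 0.4489 -0.1291  0.     -0.1   ] 1.01 | 
loupe (np.float64(0.48), 'loupe') loupe (np.float64(0.48), 'loupe') [ 0.4345  0.2643 -0.0007  0.    ] 0.43 | [0.4342 0.2641 0.     0.    ] 0.38 | [0.4346 0.2652 0.     0.    ] 0.46 |
```

```bash
sed -i 's/    return cv2.convexHull(proj(p,X).astype(np.float32)).reshape(-1,2)/    return proj(p,X)/; s/;A=cv2.contourArea(h);/;A=cv2.contourArea(cv2.convexHull(h.astype(np.float32)));/' h.py
cat >> h.py <<'E'
def yawof(s): x=R.from_rotvec(s["tcp_rot"]).as_matrix()[:,0]; return np.degrees(np.arctan2(x[1],x[0]))
def plan(*wps,start=None):
    """wps: (x,y,z,yaw_deg,claw[,rows]); suggests rounded rows in tool axes"""
    s=status.read_state()
    if start is None:
        p=np.array(s["tool_pos"]);th=yawof(s)
    else: p=np.array(start[:3]);th=start[3]
    print("from",p.round(4),round(th,2),"t",round(s["time"],2))
    for w in wps:
        dt=(w[3]-th+180)%360-180; d=np.array(w[:3])-p
        n=int(max(np.ceil(np.linalg.norm(d)/.0412),np.ceil(abs(dt)/7.1),w[5] if len(w)>5 else 1)); out=[]
        for i in range(n):
            c,sn=np.cos(np.radians(th)),np.sin(np.radians(th))
            g=(np.array(w[:3])-p)/(n-i)
            r=np.round([c*g[0]+sn*g[1],sn*g[0]-c*g[1],-g[2]],3)
            az=round(-((w[3]-th+180)%360-180)/(n-i),1)
            out.append([0,0,az,*map(float,r),w[4]])
            p=p+[c*r[0]+sn*r[1],sn*r[0]-c*r[1],-r[2]]; th-=az
        print(n,"rows ->",p.round(4),round(th,1)); print(str(out).replace(" ",""))
E
python3 b.py; python3 -c "
from h import *
plan((.42,-.2,.2,10,1),(.42,.127,.2,0,1))"
```

```text
tray_two (np.float64(0.04), 'tray_two') tray_two (np.float64(0.07), 'tray_two') [ 0.598   0.1447 -0.0012  0.0393] 1.22 | [0.5973 0.1456 0.     0.0354] 1.3 | [0.5987 0.1434 0.     0.0483] 1.08 | 
tray_three (np.float64(0.03), 'tray_three') tray_three (np.float64(0.1), 'tray_three') [ 0.5831 -0.1167 -0.0031 -0.0718] 1.39 | [ 0.5823 -0.1154  0.     -0.0891] 1.1 | [ 0.5835 -0.1186  0.     -0.0418] 1.45 | 
pocket_watch (np.float64(0.11), 'pocket_watch') pocket_watch (np.float64(0.18), 'pocket_watch') [ 0.4328  0.1269 -0.0001  0.0514] 1.01 | [0.4328 0.1268 0.     0.0947] 0.81 | [ 0.434   0.1282 -0.     -0.2698] 1.08 | 
tall_pot (np.float64(8.97), 'flat_pot') tall_pot (np.float64(0.6), 'tall_pot') [ 0.4417 -0.2488  0.      0.    ] 0.8 | 
flat_pot (np.float64(2.79), 'flat_pot') flat_pot (np.float64(0.18), 'flat_pot') [ 0.4357 -0.0113  0.      0.    ] 0.45 | 
movement_holder (np.float64(0.14), 'movement_holder') movement_holder (np.float64(0.38), 'movement_holder') [ 0.4448 -0.1292 -0.0037  0.0412] 1.68 | [ 0.4441 -0.1285  0.      0.0465] 1.25 | [ 0.4463 -0.1287  0.     -0.4537] 1.94 | 
loupe
[... 448 characters left out ...]
0.7),0.026,-0.03,-0.001,1],[0,0,np.float64(0.8),0.026,-0.031,-0.0,1],[0,0,np.float64(0.7),0.026,-0.031,-0.001,1],[0,0,np.float64(0.8),0.025,-0.032,-0.0,1],[0,0,np.float64(0.7),0.025,-0.032,-0.001,1],[0,0,np.float64(0.8),0.024,-0.032,-0.0,1],[0,0,np.float64(0.7),0.024,-0.032,-0.001,1],[0,0,np.float64(0.8),0.023,-0.033,-0.0,1]]
8 rows -> [0.4199 0.1268 0.1999] -0.0
[[0,0,np.float64(1.2),0.007,-0.04,-0.0,1],[0,0,np.float64(1.3),0.006,-0.04,-0.0,1],[0,0,np.float64(1.2),0.005,-0.041,-0.0,1],[0,0,np.float64(1.3),0.005,-0.041,-0.0,1],[0,0,np.float64(1.2),0.004,-0.041,-0.0,1],[0,0,np.float64(1.3),0.003,-0.041,-0.0,1],[0,0,np.float64(1.2),0.001,-0.041,-0.0,1],[0,0,np.float64(1.3),0.001,-0.04,-0.0,1]]
```

Emit:
{"api": "drive_tool", "payload": {
  "rows": [
    [0,0,0.7,0.028,-0.029,0,1],
    [0,0,0.7,0.027,-0.03,-0.001,1],
    [0,0,0.7,0.027,-0.03,-0.001,1],
    [0,0,0.7,0.027,-0.03,0,1],
    [0,0,0.7,0.026,-0.03,-0.001,1],
    [0,0,0.8,0.026,-0.031,0,1],
    [0,0,0.7,0.026,-0.031,-0.001,1],
    [0,0,0.8,0.025,-0.032,0,1]
  ]
}}

```text
time: 4.17
tool_pos: [0.3532, -0.3446, 0.1974]
tcp_rot: [3.121, 0.353, 0.001]
wrist_force: [1.0, -0.0, -0.1]
width: 1.002
grip_force: 0.0
```

Emit:
{"api": "drive_tool", "payload": {
  "rows": [
    [0,0,0.7,0.025,-0.032,-0.001,1],
    [0,0,0.8,0.024,-0.032,0,1],
    [0,0,0.7,0.024,-0.032,-0.001,1],
    [0,0,0.8,0.023,-0.033,0,1],
    [0,0,1.2,0.007,-0.04,0,1],
    [0,0,1.3,0.006,-0.04,0,1],
    [0,0,1.2,0.005,-0.041,0,1],
    [0,0,1.3,0.005,-0.041,0,1]
  ]
}}

```text
time: 4.83
tool_pos: [0.4196, -0.0347, 0.1993]
tcp_rot: [3.139, 0.134, 0.002]
wrist_force: [1.9, -0.5, 0.1]
width: 1.003
grip_force: 0.0
```

Emit:
{"api": "drive_tool", "payload": {
  "rows": [
    [0,0,1.2,0.004,-0.041,0,1],
    [0,0,1.3,0.003,-0.041,0,1],
    [0,0,1.2,0.001,-0.041,0,1],
    [0,0,1.3,0.001,-0.04,0,1],
    [0,0,0,0,0,0,1]
  ]
}}

```text
time: 5.25
tool_pos: [0.4194, 0.1334, 0.1995]
tcp_rot: [-3.138, -0.009, -0.001]
wrist_force: [0.5, -0.4, 0.6]
width: 1.001
grip_force: 0.0
```

```bash
cat > w.py <<'E'
import sys
from h import *
np.set_printoptions(precision=4,suppress=True)
# w.py file name x y yaw [name x y yaw ...]
p=snap("wrist",sys.argv[1]); s=status.read_state(); print("pose",s["tool_pos"],round(yawof(s),2),"t",round(s["time"],2))
A=sys.argv[2:]
for i in range(0,len(A),4):
    k=A[i];g=[float(v) for v in A[i+1:i+4]]
    b=find(p,k,g,[k])
    if b: print(k,round(b[0],2),*fit(k,[(p,b[1])],g,"pot" not in k and k!="loupe",False),"camdist",np.linalg.norm(p["W"][:3,3]-[g[0],g[1],0]).round(3))
E
python3 w.py w1.png pocket_watch .433 .127 .09 tray_two .598 .145 .04
```

```text
pose [0.4195 0.1303 0.1993] 0.38 t 5.3
pocket_watch 0.2 [0.4339 0.1269 0.     0.1214] 1.1887433826416074 camdist 0.386
tray_two 1.28 [0.5408 0.1458 0.     0.0056] 32.417108229504734 camdist 0.394
```

View pics/w1.png

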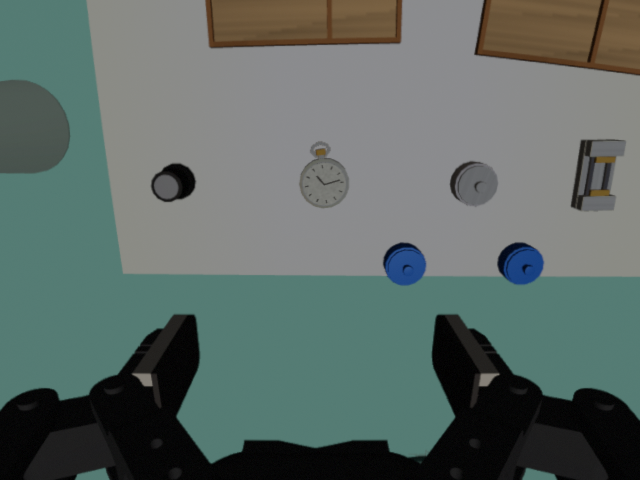

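The wrist view shows the watch at (324,178) px with its crown up, and the bench clear around it. It agrees with the top and side fit, so I descend.

```bash
sed -i 's/az=round(-/az=round(-1.0*/; s/out.append(\[0,0,az/out.append([0,0,float(az)/' h.py; python3 -c "
from h import *
plan((.434,.127,.04,7,1),(.434,.127,.002,7,1,3))"
```

```text
from [0.4198 0.127  0.199 ] 0.12 t 5.4
4 rows -> [0.4338 0.1267 0.04  ] 7.0
[[0,0,-1.7,0.004,0.0,0.04,1],[0,0,-1.7,0.003,0.0,0.04,1],[0,0,-1.7,0.004,0.0,0.04,1],[0,0,-1.8,0.003,0.001,0.039,1]]
3 rows -> [0.4338 0.1267 0.002 ] 7.0
[[0,0,0.0,0.0,-0.0,0.013,1],[0,0,0.0,0.0,-0.0,0.013,1],[0,0,0.0,0.0,-0.0,0.012,1]]
```

Emit:
{"api": "drive_tool", "payload": {
  "rows": [
    [0,0,-1.7,0.004,0.0,0.04,1],
    [0,0,-1.7,0.003,0.0,0.04,1],
    [0,0,-1.7,0.004,0.0,0.04,1],
    [0,0,-1.8,0.003,0.001,0.039,1],
    [0,0,0,0,0,0.013,1],
    [0,0,0,0,0,0.013,1],
    [0,0,0,0,0,0.012,1],
    [0,0,0,0,0,0,1]
  ],
  "force": 40
}}

```text
time: 6.07
tool_pos: [0.4317, 0.1237, -0.0006]
tcp_rot: [3.135, 0.183, -0.008]
wrist_force: [-1.1, -0.5, 0.1]
width: 1.003
grip_force: 0.0
```

Emit:
{"api": "drive_tool", "payload": {
  "rows": [
    [0,0,0,0,0,0,0.6],
    [0,0,0,0,0,0,0.4],
    [0,0,0,0,0,0,0.3],
    [0,0,0,0,0,0,0.3],
    [0,0,0,0,0,0,0.3]
  ],
  "force": 40
}}

```text
time: 6.48
tool_pos: [0.4349, 0.1265, 0.0029]
tcp_rot: [-3.136, -0.188, -0.003]
wrist_force: [0.2, 0.3, -0.3]
width: 0.312
grip_force: 0.0
```

```bash
python3 -c "
from h import *
s=status.read_state();print(s['tool_pos'],s['width'],s['grip_force'])
snap('wrist','w2.png')"
```

```text
[0.43488902 0.12648264 0.00293657] 0.312127539101659 0.0
```

View pics/w2.png

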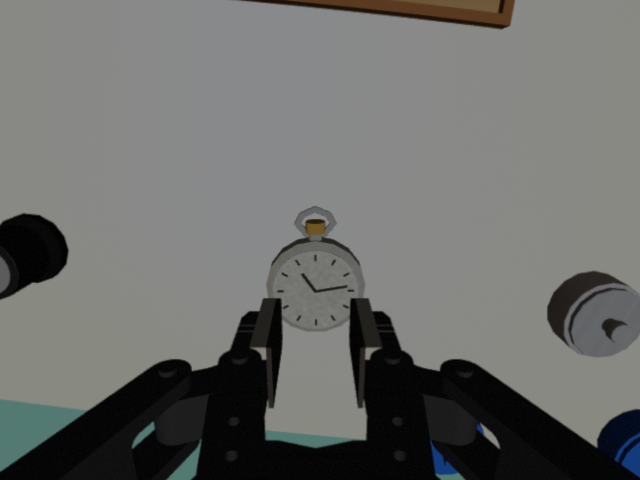

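```bash
python3 -c "
from h import *
p=snap('wrist');s=status.read_state();print(s['tool_pos'],yawof(s),p['mount'])
T=s['tool_pos'];Rm=R.from_rotvec(s['tcp_rot']).as_matrix()
for o in [(0,0,0),(0,.0135,0),(0,-.0135,0),(0,.0135,-.01),(0,-.0135,-.01),(0,.0135,-.019),(0,.0135,-.03)]: print(o,proj(p,T+Rm@np.array(o)).round(0))
print(proj(p,[.434,.127,.0135]))
print(fit('pocket_watch',[(p,find(p,'pocket_watch',[.434,.127,.12])[1])],[.434,.127,.12],True,False))
"
```

```text
[0.43444111 0.12655936 0.00254667] 6.888957174629735 [[ 3.96196534e-04  9.52671422e-01  3.04001651e-01  7.81431140e-02]
 [ 9.99999778e-01 -5.40076886e-04  3.89206336e-04 -7.49636970e-04]
 [ 5.34970018e-04  3.04001430e-01 -9.52671425e-01 -1.81031839e-01]
 [ 0.00000000e+00  0.00000000e+00  0.00000000e+00  1.00000000e+00]]
(0, 0, 0) [[317. 281.]]
(0, 0.0135, 0) [[345. 281.]]
(0, -0.0135, 0) [[289. 281.]]
(0, 0.0135, -0.01) [[346. 290.]]
(0, -0.0135, -0.01) [[288. 290.]]
(0, 0.0135, -0.019) [[348. 298.]]
(0, 0.0135, -0.03) [[350. 310.]]
[[315.87923052 291.26045134]]Traceback (most recent call last):
  File "<string>", line 7, in <module>
    print(fit('pocket_watch',[(p,find(p,'pocket_watch',[.434,.127,.12])[1])],[.434,.127,.12],True,False))
                                 ~~~~~~~~~~~~~~~~~~~~~~~~~~~~~~~~~~~~~~^^^
TypeError: 'NoneType' object is not subscriptable
```

The wrist view shows the watch at (316,290) px untouched. The pads seem to have passed over it, with a 71 px gap at row 298. I check this from the side.

```bash
python3 -c "
from h import *
p=snap('side');s=status.read_state()
T=s['tool_pos']
for z in(0,.02,.04,.06): print(z,proj(p,T+[0,0,z]).round(0))
u,v=map(int,proj(p,T)[0]);a=p['color'][v-70:v+40,u-75:u+75,::-1];print(u-75,v-70)
cv2.imwrite('pics/s2.png',cv2.resize(a,None,fx=5,fy=5,interpolation=2)); print(read_camera('wrist')['intrinsics'])"
```

```text
0 [[372. 291.]]
0.02 [[372. 284.]]
0.04 [[372. 276.]]
0.06 [[373. 268.]]
296 221
[[407.07558863   0.         315.3344687 ]
 [  0.         407.07558863 240.49107663]
 [  0.           0.           1.        ]]
```

View pics/s2.png

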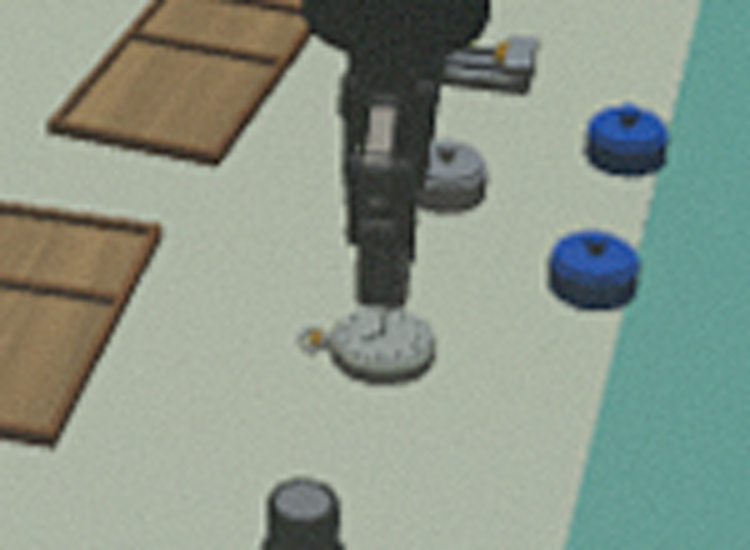

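The side view shows the fingertip ending at about (373,282) px, roughly 36 mm above the bench. So the real tips sit well behind the stated TCP. I open up and go down in steps, watching the force.

Emit:
{"api": "drive_tool", "payload": {
  "rows": [
    [0,0,0,0,0,0,0.8],
    [0,0,0,0,0,0,0.8],
    [0,0,0,0,0,0,0.8],
    [0,0,0,0,0,0,0.8],
    [0,0,0,0,0,0.008,0.8],
    [0,0,0,0,0,0.008,0.8],
    [0,0,0,0,0,0.006,0.8],
    [0,0,0,0,0,0,0.8]
  ]
}}

```text
time: 7.4
tool_pos: [0.432, 0.1259, -0.0221]
tcp_rot: [3.135, 0.189, -0.006]
wrist_force: [-1.1, -0.1, 0.3]
width: 0.802
grip_force: 0.0
```

```bash
cat > tip.py <<'E'
from h import *
p=snap('wrist','tip.png');q=snap('side');s=status.read_state();T=s['tool_pos'];Rm=R.from_rotvec(s['tcp_rot']).as_matrix();w=s['width']*.0425
print(T.round(4),s['width'],s['wrist_force'])
for z in(0,-.02,-.03,-.04,-.05):
  print(z,'wrist front corners',proj(p,[T+Rm@np.array([.011,i*w,z]) for i in(-1,1)]).round(0).tolist(),'side',proj(q,[T+Rm@np.array([i,-w-.007,z]) for i in(-.011,.011)]).round(0).tolist())
u,v=map(int,proj(q,T)[0])
a=cv2.resize(q['color'][v-60:v+30,u-60:u+60,::-1],None,fx=3,fy=3,interpolation=2);b=cv2.resize(p['color'][150:450,120:520,::-1],(360,270))
print('side crop origin',u-60,v-60)
cv2.imwrite('pics/tip.png',np.hstack([a,b]))
E
python3 tip.py
```

```text
[ 0.4332  0.1262 -0.0209] 0.7980484902922935 [-0.18697716 -0.74458519  0.0159072 ]
0 wrist front corners [[245.0, 258.0], [389.0, 258.0]] side [[375.0, 312.0], [365.0, 311.0]]
-0.02 wrist front corners [[237.0, 274.0], [397.0, 274.0]] side [[376.0, 304.0], [365.0, 303.0]]
-0.03 wrist front corners [[232.0, 284.0], [402.0, 284.0]] side [[376.0, 301.0], [365.0, 300.0]]
-0.04 wrist front corners [[227.0, 295.0], [407.0, 295.0]] side [[376.0, 297.0], [365.0, 296.0]]
-0.05 wrist front corners [[222.0, 307.0], [413.0, 307.0]] side [[376.0, 293.0], [365.0, 292.0]]
side crop origin 312 239
```

View pics/tip.png

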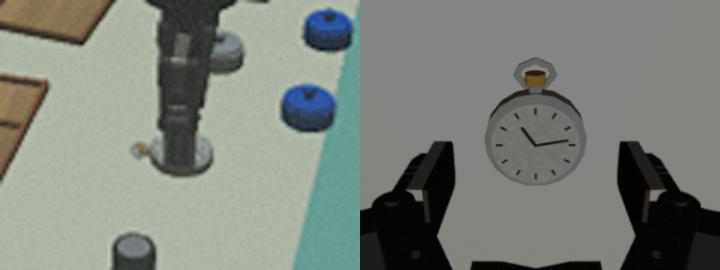

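Emit:
{"api": "drive_tool", "payload": {
  "rows": [
    [0,0,0,0.001,0,0.005,0.8],
    [0,0,0,0,0,0.005,0.8],
    [0,0,0,0,0,0.003,0.8],
    [0,0,0,0,0,0.002,0.7],
    [0,0,0,0,0,0,0.5],
    [0,0,0,0,0,0,0.4],
    [0,0,0,0,0,0,0.4],
    [0,0,0,0,0,0,0.4]
  ],
  "force": 40
}}

```text
time: 8.17
tool_pos: [0.4352, 0.1266, -0.0349]
tcp_rot: [-3.136, -0.189, -0.001]
wrist_force: [-0.4, -0.5, -0.7]
width: 0.503
grip_force: 40.7
```

Gripped at width 0.503 and 40 N. Now to place it.

```bash
python3 -c "
from h import *
plan((.435,.127,.01,7,.4),(.590,.1735,.01,2.2,.4),(.590,.1735,-.022,2.2,.4,2),(.590,.1735,-.0315,2.2,.4,3))"
```

```text
from [ 0.4352  0.1266 -0.0349] 6.88 t 8.17
2 rows -> [0.4352 0.1266 0.0101] 7.0
[[0,0,-0.1,-0.0,-0.0,-0.022,0.4],[0,0,-0.0,-0.0,-0.0,-0.023,0.4]]
4 rows -> [0.5896 0.1737 0.0101] 2.2
[[0,0,1.2,0.04,-0.007,0.0,0.4],[0,0,1.2,0.04,-0.008,0.0,0.4],[0,0,1.2,0.039,-0.008,0.0,0.4],[0,0,1.2,0.039,-0.01,0.0,0.4]]
2 rows -> [ 0.5896  0.1737 -0.0219] 2.2
[[0,0,-0.0,0.0,0.0,0.016,0.4],[0,0,-0.0,0.0,0.0,0.016,0.4]]
3 rows -> [ 0.5896  0.1737 -0.0319] 2.2
[[0,0,-0.0,0.0,0.0,0.003,0.4],[0,0,-0.0,0.0,0.0,0.003,0.4],[0,0,-0.0,0.0,0.0,0.004,0.4]]
```

Emit:
{"api": "drive_tool", "payload": {
  "rows": [
    [0,0,0,0,0,-0.022,0.4],
    [0,0,0,0,0,-0.023,0.4],
    [0,0,1.2,0.04,-0.007,0,0.4],
    [0,0,1.2,0.04,-0.008,0,0.4],
    [0,0,1.2,0.039,-0.008,0,0.4],
    [0,0,1.2,0.039,-0.01,0,0.4],
    [0,0,0,0,0,0,0.4],
    [0,0,0,0,0,0,0.4]
  ]
}}

```text
time: 8.83
tool_pos: [0.5915, 0.174, 0.0096]
tcp_rot: [-3.141, -0.057, -0.001]
wrist_force: [-0.4, -0.3, -1.6]
width: 0.506
grip_force: 41.1
```

```bash
python3 w.py w3.png pocket_watch .59 .174 .04; python3 -c "
from h import *
plan((.590,.1735,-.022,2.2,.4,2),(.590,.1735,-.0315,2.2,.4,3))"
```

```text
pose [0.5892 0.1734 0.0092] 2.1 t 8.88
pocket_watch 0.78 [0.5766 0.172  0.     0.1394] 17.162160338988674 camdist 0.207
from [0.5881 0.1731 0.009 ] 2.09 t 8.93
2 rows -> [ 0.5901  0.1731 -0.022 ] 2.2
[[0,0,-0.1,0.001,-0.0,0.016,0.4],[0,0,-0.0,0.001,-0.0,0.015,0.4]]
3 rows -> [ 0.5901  0.1731 -0.032 ] 2.2
[[0,0,-0.0,-0.0,-0.0,0.003,0.4],[0,0,-0.0,-0.0,-0.0,0.003,0.4],[0,0,-0.0,-0.0,-0.0,0.004,0.4]]
```

View pics/w3.png

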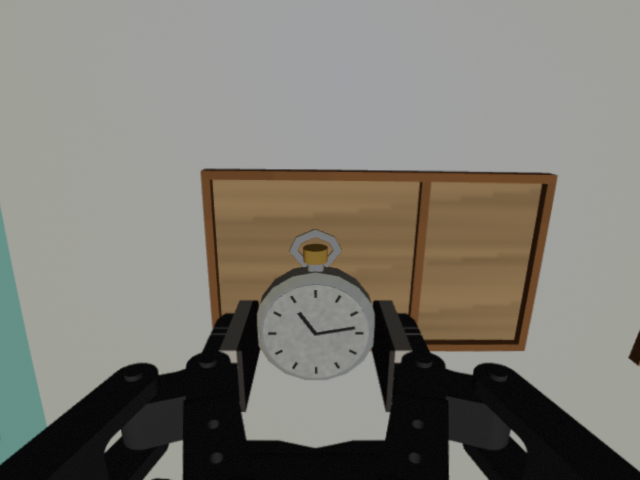

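The watch is held level at (316,330) px over the wide bay. The tray corners are at (203,171), (555,175) and (525,350) px. I check the tray pose from those.

```bash
python3 -c "
from h import *
p=snap('wrist')
print(status.read_state()['tool_pos'])
print(onz(p,[(203,171),(555,175),(525,350)],.008).round(4))
c,s=np.cos(.039),np.sin(.039)
print([(round(.598+c*x-s*y,4),round(.1447+s*x+c*y,4)) for x,y in [(.046,.081),(.046,-.081),(-.046,-.081)]])"
```

```text
[0.58757602 0.17292474 0.00915088]
[[0.6387 0.226  0.008 ]
 [0.6432 0.0671 0.008 ]
 [0.5519 0.0628 0.008 ]]
[(np.float64(0.6408), np.float64(0.2274)), (np.float64(0.6471), np.float64(0.0656)), (np.float64(0.5552), np.float64(0.062))]
```

Emit:
{"api": "drive_tool", "payload": {
  "rows": [
    [0,0,0,0.001,0,0.016,0.4],
    [0,0,0,0.001,0,0.015,0.4],
    [0,0,0,0,0,0.003,0.4],
    [0,0,0,0,0,0.003,0.4],
    [0,0,0,0,0,0.002,0.4],
    [0,0,0,0,0,0.001,0.4],
    [0,0,0,0,0,0,0.4],
    [0,0,0,0,0,0,0.4]
  ]
}}

```text
time: 9.65
tool_pos: [0.592, 0.1736, -0.0292]
tcp_rot: [-3.141, -0.057, -0.002]
wrist_force: [0.4, -0.2, 0.2]
width: 0.508
grip_force: 41.1
```

Emit:
{"api": "drive_tool", "payload": {
  "rows": [
    [0,0,0,0,0,0.001,0.4],
    [0,0,0,0,0,0,0.4],
    [0,0,0,0,0,0,0.4]
  ]
}}

```text
time: 9.9
tool_pos: [0.5917, 0.1735, -0.0308]
tcp_rot: [-3.141, -0.057, -0.0]
wrist_force: [0.6, -1.1, -0.7]
width: 0.508
grip_force: 41.1
```

Emit:
{"api": "drive_tool", "payload": {
  "rows": [
    [0,0,0,0,0,0.001,0.4],
    [0,0,0,0,0,0,0.4],
    [0,0,0,0,0,0,0.4]
  ]
}}

```text
time: 10.15
tool_pos: [0.5918, 0.1736, -0.0319]
tcp_rot: [-3.141, -0.057, -0.001]
wrist_force: [0.2, 0.4, 0.4]
width: 0.508
grip_force: 41.2
```

Emit:
{"api": "drive_tool", "payload": {
  "rows": [
    [0,0,0,0,0,0,0.53],
    [0,0,0,0,0,0,0.58],
    [0,0,0,0,0,0,0.65],
    [0,0,0,0,0,-0.005,0.65],
    [0,0,0,0,0,-0.02,0.65],
    [0,0,0,0,0,-0.04,0.65],
    [0,0,0,0,0,-0.04,0.65],
    [0,0,0,0,0,-0.03,0.65]
  ]
}}

```text
time: 10.82
tool_pos: [0.5925, 0.1737, 0.1065]
tcp_rot: [-3.14, -0.057, -0.004]
wrist_force: [0.6, 0.1, 1.1]
width: 0.654
grip_force: 0.0
```

```bash
python3 w.py w4.png pocket_watch .59 .174 .04 tall_pot .442 -.249 0; python3 -c "
from h import *
plan((.50,.03,.12,45,.8),(.43,-.24,.12,60,.8))"
```

```text
pose [0.597  0.1749 0.1137] 2.08 t 10.87
pocket_watch 0.13 [0.5901 0.1742 0.     0.0437] 0.6952550300395793 camdist 0.299
from [0.5949 0.1744 0.108 ] 2.08 t 10.97
7 rows -> [0.5003 0.0297 0.12  ] 45.0
[[0,0,-6.1,-0.014,0.02,-0.002,0.8],[0,0,-6.1,-0.016,0.019,-0.002,0.8],[0,0,-6.1,-0.018,0.017,-0.002,0.8],[0,0,-6.2,-0.02,0.014,-0.002,0.8],[0,0,-6.1,-0.022,0.012,-0.001,0.8],[0,0,-6.2,-0.023,0.01,-0.002,0.8],[0,0,-6.1,-0.023,0.008,-0.001,0.8]]
7 rows -> [ 0.43   -0.2401  0.12  ] 60.0
[[0,0,-2.1,-0.034,0.02,-0.0,0.8],[0,0,-2.2,-0.035,0.019,-0.0,0.8],[0,0,-2.1,-0.036,0.018,-0.0,0.8],[0,0,-2.2,-0.036,0.016,-0.0,0.8],[0,0,-2.1,-0.037,0.015,-0.0,0.8],[0,0,-2.2,-0.038,0.013,-0.0,0.8],[0,0,-2.1,-0.038,0.012,-0.0,0.8]]
```

Emit:
{"api": "drive_tool", "payload": {
  "rows": [
    [0,0,-6.1,-0.014,0.02,-0.002,0.8],
    [0,0,-6.1,-0.016,0.019,-0.002,0.8],
    [0,0,-6.1,-0.018,0.017,-0.002,0.8],
    [0,0,-6.2,-0.02,0.014,-0.002,0.8],
    [0,0,-6.1,-0.022,0.012,-0.001,0.8],
    [0,0,-6.2,-0.023,0.01,-0.002,0.8],
    [0,0,-6.1,-0.023,0.008,-0.001,0.8],
    [0,0,-2.1,-0.034,0.02,0,0.8]
  ]
}}

```text
time: 11.63
tool_pos: [0.4847, -0.0084, 0.1137]
tcp_rot: [-2.874, -1.264, 0.003]
wrist_force: [0.7, -1.6, 0.1]
width: 0.799
grip_force: 0.0
```

Emit:
{"api": "drive_tool", "payload": {
  "rows": [
    [0,0,-2.2,-0.035,0.019,0,0.8],
    [0,0,-2.1,-0.036,0.018,0,0.8],
    [0,0,-2.2,-0.036,0.016,0,0.8],
    [0,0,-2.1,-0.037,0.015,0,0.8],
    [0,0,-2.2,-0.038,0.013,0,0.8],
    [0,0,-2.1,-0.038,0.012,0,0.8],
    [0,0,0,0,0,0,0.8],
    [0,0,0,0,0,0,0.8]
  ]
}}

```text
time: 12.3
tool_pos: [0.4249, -0.2423, 0.1137]
tcp_rot: [-2.723, -1.562, 0.002]
wrist_force: [-0.0, 1.4, 0.2]
width: 0.797
grip_force: 0.0
```

```bash
python3 w.py w5.png tall_pot .442 -.249 0 movement_holder .444 -.129 .05; python3 -c "
from h import *
plan((.442,-.249,.03,62,.8))"
```

```text
pose [ 0.4253 -0.2409  0.1137] 59.81 t 12.35
tall_pot 0.11 [ 0.4416 -0.2492  0.      0.    ] 0.7851230168176905 camdist 0.305
movement_holder 0.08 [ 0.4449 -0.1269  0.      0.0316] 0.8721766156772985 camdist 0.299
from [ 0.4261 -0.2396  0.114 ] 60.0 t 12.45
3 rows -> [ 0.4418 -0.2485  0.03  ] 62.0
[[0,0,-0.7,-0.0,0.006,0.028,0.8],[0,0,-0.6,-0.0,0.006,0.028,0.8],[0,0,-0.7,-0.0,0.006,0.028,0.8]]
```

View pics/w5.png

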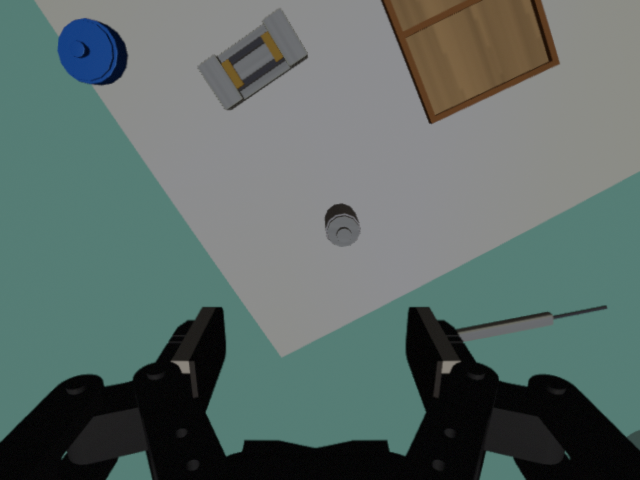

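The wrist view shows the tall pot at (342,225) px, clear of the holder and the screwdriver. Its fit matches the other views.

Emit:
{"api": "drive_tool", "payload": {
  "rows": [
    [0,0,-0.7,0,0.006,0.028,0.8],
    [0,0,-0.6,0,0.006,0.028,0.8],
    [0,0,-0.7,0,0.006,0.028,0.8],
    [0,0,0,0,0.001,0.02,0.8],
    [0,0,0,0,0,0.02,0.8],
    [0,0,0,0,0,0.02,0.8],
    [0,0,0,0,0,0,0.8],
    [0,0,0,0,0,0,0.8]
  ]
}}

```text
time: 13.12
tool_pos: [0.4422, -0.2479, -0.0302]
tcp_rot: [-2.688, -1.619, 0.003]
wrist_force: [-0.1, 0.8, 0.8]
width: 0.802
grip_force: 0.0
```

Emit:
{"api": "drive_tool", "payload": {
  "rows": [
    [0,0,0,0,0,0,0.6],
    [0,0,0,0,0,0,0.4],
    [0,0,0,0,0,0,0.2],
    [0,0,0,0,0,0,0.15],
    [0,0,0,0,0,0,0.15],
    [0,0,0,0,0,0,0.15],
    [0,0,0,0,0,0,0.15]
  ],
  "force": 35
}}

```text
time: 13.7
tool_pos: [0.4444, -0.2509, -0.0274]
tcp_rot: [2.692, 1.616, 0.002]
wrist_force: [-0.6, 0.8, 6.8]
width: 0.264
grip_force: 34.3
```

Emit:
{"api": "drive_tool", "payload": {
  "rows": [
    [0,0,0,0,0,-0.002,0.15],
    [0,0,0,0,0,0,0.15]
  ]
}}

```text
time: 13.87
tool_pos: [0.4435, -0.2507, -0.0264]
tcp_rot: [2.692, 1.617, 0.001]
wrist_force: [0.1, 0.5, -0.4]
width: 0.267
grip_force: 34.3
```

```bash
python3 tip.py
```

```text
[ 0.443  -0.2504 -0.027 ] 0.26894714957573695 [-0.87136192  0.95375107  0.0457    ]
0 wrist front corners [[290.0, 260.0], [338.0, 260.0]] side [[406.0, 224.0], [401.0, 226.0]]
-0.02 wrist front corners [[288.0, 276.0], [341.0, 276.0]] side [[406.0, 217.0], [401.0, 220.0]]
-0.03 wrist front corners [[286.0, 286.0], [342.0, 286.0]] side [[406.0, 214.0], [402.0, 217.0]]
-0.04 wrist front corners [[284.0, 296.0], [344.0, 296.0]] side [[407.0, 211.0], [402.0, 214.0]]
-0.05 wrist front corners [[282.0, 308.0], [346.0, 308.0]] side [[407.0, 208.0], [402.0, 210.0]]
side crop origin 338 162
```

View pics/tip.png

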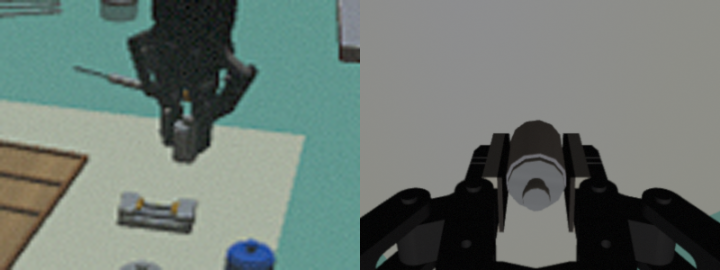

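Side and wrist views show the pot held upright, pinched at mid-height, with the knob up at about (537,185) in the composite.

```bash
python3 -c "
from h import *
plan((.443,-.25,.03,62,.15),(.50,.0,.03,78,.15),(.598,.0945,.03,92,.15),(.598,.0945,-.016,92,.15,3))"
```

```text
from [ 0.443  -0.2504 -0.027 ] 61.97 t 13.97
2 rows -> [ 0.443  -0.2504  0.03  ] 62.0
[[0,0,-0.0,0.0,-0.0,-0.028,0.15],[0,0,-0.0,0.0,-0.0,-0.029,0.15]]
7 rows -> [ 4.999e-01 -2.000e-04  3.000e-02] 78.0
[[0,0,-2.3,0.035,-0.01,0.0,0.15],[0,0,-2.3,0.036,-0.008,0.0,0.15],[0,0,-2.3,0.036,-0.007,0.0,0.15],[0,0,-2.3,0.036,-0.005,0.0,0.15],[0,0,-2.3,0.037,-0.004,0.0,0.15],[0,0,-2.3,0.037,-0.002,0.0,0.15],[0,0,-2.2,0.036,-0.001,0.0,0.15]]
4 rows -> [0.5979 0.0941 0.03  ] 92.0
[[0,0,-3.5,0.028,0.019,0.0,0.15],[0,0,-3.5,0.027,0.021,0.0,0.15],[0,0,-3.5,0.026,0.022,0.0,0.15],[0,0,-3.5,0.024,0.024,0.0,0.15]]
3 rows -> [ 0.5979  0.0941 -0.016 ] 92.0
[[0,0,-0.0,0.0,0.0,0.015,0.15],[0,0,-0.0,0.0,0.0,0.016,0.15],[0,0,-0.0,0.0,0.0,0.015,0.15]]
```

Emit:
{"api": "drive_tool", "payload": {
  "rows": [
    [0,0,0,0,0,-0.028,0.15],
    [0,0,0,0,0,-0.029,0.15],
    [0,0,-2.3,0.035,-0.01,0,0.15],
    [0,0,-2.3,0.036,-0.008,0,0.15],
    [0,0,-2.3,0.036,-0.007,0,0.15],
    [0,0,-2.3,0.036,-0.005,0,0.15],
    [0,0,-2.3,0.037,-0.004,0,0.15],
    [0,0,-2.3,0.037,-0.002,0,0.15]
  ]
}}

```text
time: 14.63
tool_pos: [0.4918, -0.0337, 0.0298]
tcp_rot: [-2.478, -1.931, 0.0]
wrist_force: [-0.1, -0.9, -0.8]
width: 0.266
grip_force: 34.5
```

Emit:
{"api": "drive_tool", "payload": {
  "rows": [
    [0,0,-2.2,0.036,-0.001,0,0.15],
    [0,0,-3.5,0.028,0.019,0,0.15],
    [0,0,-3.5,0.027,0.021,0,0.15],
    [0,0,-3.5,0.026,0.022,0,0.15],
    [0,0,-3.5,0.024,0.024,0,0.15],
    [0,0,0,0,0,0,0.15],
    [0,0,0,0,0,0,0.15],
    [0,0,0,0,0,0,0.15]
  ]
}}

```text
time: 15.3
tool_pos: [0.5968, 0.094, 0.0291]
tcp_rot: [-2.182, -2.259, 0.003]
wrist_force: [-0.7, 0.0, -0.3]
width: 0.266
grip_force: 34.5
```

```bash
python3 -c "
from h import *
snap('wrist','w6.png')
plan((.598,.0945,-.016,92,.15,3))"
```

```text
from [0.5965 0.0936 0.0291] 91.94 t 15.35
3 rows -> [ 0.5985  0.0947 -0.0159] 92.0
[[0,0,-0.0,0.0,0.001,0.015,0.15],[0,0,-0.0,0.0,0.0,0.015,0.15],[0,0,-0.1,0.001,0.001,0.015,0.15]]
```

View pics/w6.png

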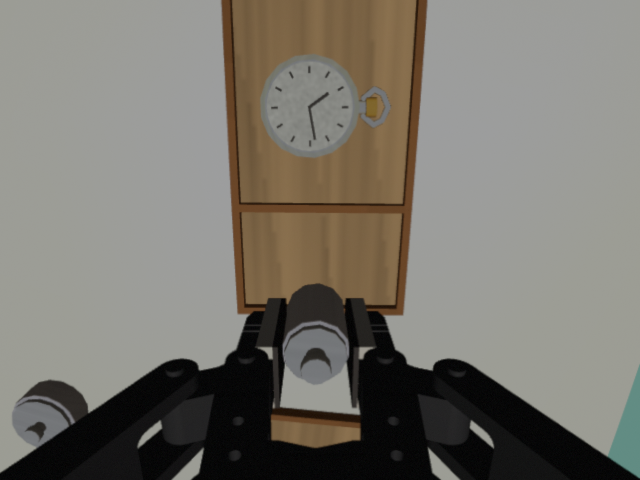

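The watch lies flat in the wide bay. The pot is over the narrow bay, whose inner bounds are about cols 241–402, rows 212–305. I check the bay centre.

```bash
python3 -c "
from h import *
p=snap('wrist')
X=onz(p,[(240,212),(404,212),(238,313),(404,313)],.008);print(X.round(4),X.mean(0), status.read_state()['tool_pos'])"
```

```text
[[0.5573 0.1217 0.008 ]
 [0.641  0.1246 0.008 ]
 [0.5549 0.0641 0.008 ]
 [0.6468 0.0674 0.008 ]] [0.60000256 0.09441592 0.008     ] [0.59644624 0.0932937  0.02925969]
```

Emit:
{"api": "drive_tool", "payload": {
  "rows": [
    [0,0,0,0,0.001,0.015,0.15],
    [0,0,0,0,0,0.015,0.15],
    [0,0,0,0.001,0,0.015,0.15],
    [0,0,0,0,0,0.003,0.15],
    [0,0,0,0,0,0.002,0.15],
    [0,0,0,0,0,0,0.15],
    [0,0,0,0,0,0,0.15]
  ]
}}

```text
time: 15.98
tool_pos: [0.5995, 0.0949, -0.0191]
tcp_rot: [2.183, 2.258, 0.002]
wrist_force: [-0.5, -0.6, -0.6]
width: 0.264
grip_force: 34.5
```

Emit:
{"api": "drive_tool", "payload": {
  "rows": [
    [0,0,0,0,0,0.002,0.15],
    [0,0,0,0,0,0.001,0.15],
    [0,0,0,0,0,0.001,0.15],
    [0,0,0,0,0,0,0.15],
    [0,0,0,0,0,0,0.15]
  ]
}}

```text
time: 16.4
tool_pos: [0.599, 0.0954, -0.024]
tcp_rot: [2.183, 2.26, 0.0]
wrist_force: [0.6, 0.3, -0.6]
width: 0.271
grip_force: 34.5
```

Emit:
{"api": "drive_tool", "payload": {
  "rows": [
    [0,0,0,0,0,0.001,0.15],
    [0,0,0,0,0,0,0.15],
    [0,0,0,0,0,0,0.15]
  ]
}}

```text
time: 16.65
tool_pos: [0.5992, 0.0954, -0.0244]
tcp_rot: [2.182, 2.259, 0.0]
wrist_force: [-2.4, 0.5, 4.2]
width: 0.265
grip_force: 34.9
```

Contact at 4 N, so I release.

Emit:
{"api": "drive_tool", "payload": {
  "rows": [
    [0,0,0,0,0,0,0.3],
    [0,0,0,0,0,0,0.38],
    [0,0,0,0,0,0,0.48],
    [0,0,0,0,0,0,0.48],
    [0,0,0,0,0,-0.01,0.48],
    [0,0,0,0,0,-0.03,0.48],
    [0,0,0,0,0,-0.04,0.48],
    [0,0,0,0,0,-0.04,0.48]
  ]
}}

```text
time: 17.32
tool_pos: [0.5974, 0.0951, 0.0954]
tcp_rot: [-2.181, -2.258, 0.004]
wrist_force: [0.4, -0.0, 0.5]
width: 0.481
grip_force: 0.0
```

```bash
python3 w.py w7.png tall_pot .598 .095 0; python3 -c "
from h import *
plan((.55,.0,.11,50,.8),(.43,-.125,.11,1.8,.8))"
```

```text
pose [0.6046 0.096  0.1064] 91.99 t 17.37
tall_pot 0.1 [0.5995 0.0944 0.     0.    ] 0.4494146598679041 camdist 0.287
from [0.6057 0.0961 0.1045] 91.98 t 17.42
6 rows -> [ 5.505e-01 -2.000e-04  1.095e-01] 50.0
[[0,0,7.0,-0.016,-0.01,-0.001,0.8],[0,0,7.0,-0.017,-0.008,-0.001,0.8],[0,0,7.0,-0.017,-0.006,-0.001,0.8],[0,0,7.0,-0.018,-0.003,-0.001,0.8],[0,0,7.0,-0.019,-0.001,-0.001,0.8],[0,0,7.0,-0.018,0.001,-0.0,0.8]]
7 rows -> [ 0.43   -0.1249  0.1095] 1.8
[[0,0,6.9,-0.025,-0.002,-0.0,0.8],[0,0,6.9,-0.025,0.001,-0.0,0.8],[0,0,6.9,-0.024,0.004,-0.0,0.8],[0,0,6.9,-0.024,0.007,-0.0,0.8],[0,0,6.9,-0.023,0.01,-0.0,0.8],[0,0,6.8,-0.021,0.013,-0.0,0.8],[0,0,6.9,-0.019,0.015,-0.0,0.8]]
```

Emit:
{"api": "drive_tool", "payload": {
  "rows": [
    [0,0,7,-0.016,-0.01,-0.001,0.8],
    [0,0,7,-0.017,-0.008,-0.001,0.8],
    [0,0,7,-0.017,-0.006,-0.001,0.8],
    [0,0,7,-0.018,-0.003,-0.001,0.8],
    [0,0,7,-0.019,-0.001,-0.001,0.8],
    [0,0,7,-0.018,0.001,0,0.8],
    [0,0,6.9,-0.025,-0.002,0,0.8],
    [0,0,6.9,-0.025,0.001,0,0.8]
  ]
}}

```text
time: 18.08
tool_pos: [0.5083, -0.0374, 0.1004]
tcp_rot: [2.989, 0.967, 0.001]
wrist_force: [-0.0, -0.0, -0.3]
width: 0.796
grip_force: 0.0
```

Emit:
{"api": "drive_tool", "payload": {
  "rows": [
    [0,0,6.9,-0.024,0.004,0,0.8],
    [0,0,6.9,-0.024,0.007,0,0.8],
    [0,0,6.9,-0.023,0.01,0,0.8],
    [0,0,6.8,-0.021,0.013,0,0.8],
    [0,0,6.9,-0.019,0.015,0,0.8],
    [0,0,0,0,0,0,0.8],
    [0,0,0,0,0,0,0.8]
  ]
}}

```text
time: 18.67
tool_pos: [0.4228, -0.1263, 0.1003]
tcp_rot: [3.141, 0.047, 0.001]
wrist_force: [-0.3, 0.8, -0.1]
width: 0.799
grip_force: 0.0
```

```bash
python3 w.py w8.png movement_holder .4449 -.127 .03 flat_pot .435 -.011 0; python3 -c "
from h import *
plan((.445,-.127,.02,1.8,.8),(.445,-.127,-.034,1.8,.8,4))"
```

```text
pose [ 0.4235 -0.1259  0.1004] 1.79 t 18.72
movement_holder 0.01 [ 0.4453 -0.1269  0.      0.0249] 0.49040460857266355 camdist 0.287
flat_pot 0.11 [ 0.4354 -0.0108  0.      0.    ] 0.5772298654182918 camdist 0.31
from [ 0.424  -0.1254  0.1003] 1.86 t 18.82
3 rows -> [ 0.4451 -0.1267  0.0203] 1.8
[[0,0,0.0,0.007,0.001,0.027,0.8],[0,0,0.0,0.007,0.001,0.027,0.8],[0,0,0.1,0.007,0.0,0.026,0.8]]
4 rows -> [ 0.4451 -0.1267 -0.0337] 1.8
[[0,0,-0.0,-0.0,0.0,0.014,0.8],[0,0,-0.0,-0.0,0.0,0.013,0.8],[0,0,-0.0,-0.0,0.0,0.014,0.8],[0,0,-0.0,-0.0,0.0,0.013,0.8]]
```

Emit:
{"api": "drive_tool", "payload": {
  "rows": [
    [0,0,0,0.007,0.001,0.027,0.8],
    [0,0,0,0.007,0.001,0.027,0.8],
    [0,0,0.1,0.007,0,0.026,0.8],
    [0,0,0,0,0,0.02,0.8],
    [0,0,0,0,0,0.02,0.8],
    [0,0,0,0,0,0.012,0.8],
    [0,0,0,0,0,0.004,0.8],
    [0,0,0,0,0,0,0.7]
  ]
}}

```text
time: 19.48
tool_pos: [0.4437, -0.126, -0.0372]
tcp_rot: [-3.14, -0.049, 0.004]
wrist_force: [-0.3, -0.2, 1.2]
width: 0.703
grip_force: 0.0
```

Emit:
{"api": "drive_tool", "payload": {
  "rows": [
    [0,0,0,0,0,0,0.5],
    [0,0,0,0,0,0,0.4],
    [0,0,0,0,0,0,0.25],
    [0,0,0,0,0,0,0.25],
    [0,0,0,0,0,0,0.25],
    [0,0,0,0,0,0,0.25]
  ],
  "force": 50
}}

```text
time: 19.98
tool_pos: [0.446, -0.1275, -0.0345]
tcp_rot: [3.141, 0.046, 0.005]
wrist_force: [0.6, 1.4, 5.6]
width: 0.349
grip_force: 50.2
```

```bash
python3 -c "
from h import *
plan((.446,-.1275,.04,1.8,.25),(.587,-.0585,.04,-4.3,.25))"
```

```text
from [ 0.446  -0.1275 -0.0345] 1.67 t 19.98
2 rows -> [ 0.446  -0.1275  0.0405] 1.8
[[0,0,-0.1,-0.0,0.0,-0.037,0.25],[0,0,-0.0,-0.0,0.0,-0.038,0.25]]
4 rows -> [ 0.5867 -0.0586  0.0405] -4.3
[[0,0,1.5,0.036,-0.016,0.0,0.25],[0,0,1.5,0.035,-0.017,0.0,0.25],[0,0,1.5,0.035,-0.018,0.0,0.25],[0,0,1.6,0.034,-0.019,0.0,0.25]]
```

Emit:
{"api": "drive_tool", "payload": {
  "rows": [
    [0,0,0,0,0,-0.037,0.25],
    [0,0,0,0,0,-0.038,0.25],
    [0,0,1.5,0.036,-0.016,0,0.25],
    [0,0,1.5,0.035,-0.017,0,0.25],
    [0,0,1.5,0.035,-0.018,0,0.25],
    [0,0,1.6,0.034,-0.019,0,0.25],
    [0,0,0,0,0,0,0.25],
    [0,0,0,0,0,0,0.25]
  ]
}}

```text
time: 20.65
tool_pos: [0.5865, -0.0575, 0.0388]
tcp_rot: [3.139, -0.117, 0.0]
wrist_force: [-0.8, -0.1, -1.1]
width: 0.352
grip_force: 50.1
```

```bash
python3 -c "
from h import *
p=snap('wrist','w9.png')
for d in masks_of(p,'tray_three')[:1]: print(d['bbox'])
plan((.587,-.0585,-.02,-4.3,.25,3))"
```

```text
[219.0, 169.4, 631.8, 334.0]
from [ 0.5837 -0.0584  0.0382] -4.39 t 20.75
3 rows -> [ 0.5867 -0.0586 -0.0198] -4.3
[[0,0,-0.0,0.001,-0.0,0.019,0.25],[0,0,-0.0,0.001,-0.0,0.02,0.25],[0,0,-0.1,0.001,-0.0,0.019,0.25]]
```

View pics/w9.png

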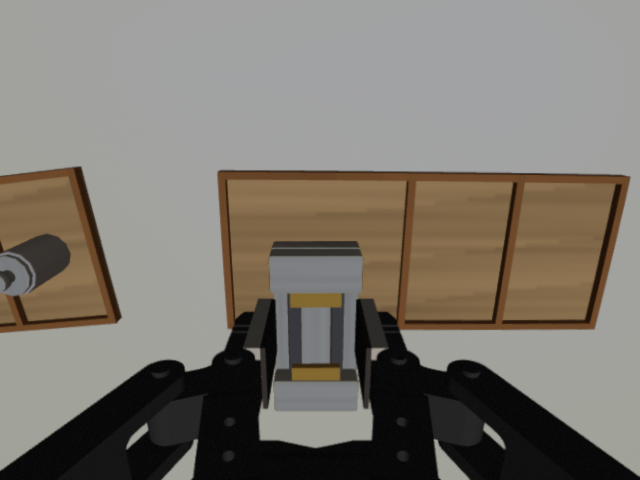

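The holder is held square over the wide bay. The tray_three corners are at (219,171), (627,177), (597,330) and (228,330) px.

```bash
cat >> h.py <<'E'
def traypose(p,uv,L,B=.092,z=.008):
    # uv order: far-left, far-right, near-right, near-left (image), far = tray +x, left = +y
    X=onz(p,uv,z)[:,:2]; Q=np.array([[B,L],[B,-L],[-B,-L],[-B,L]])/2
    q=Q@[1,1j]; x=X@[1,1j]; r=np.sum((x-x.mean())*np.conj(q)); th=np.angle(r)
    res=x-x.mean()-q*np.exp(1j*th); return x.mean().real,x.mean().imag,th,np.abs(res).round(4)
E
python3 -c "
from h import *
p=snap('wrist');print(status.read_state()['tool_pos'])
x,y,t,e=traypose(p,[(219,171),(627,177),(597,330),(228,330)],.22);print(x,y,t,e)
for b in(.058,-.021,-.079): print(b,x-np.sin(t)*b,y+np.cos(t)*b)"
```

```text
[ 0.58334239 -0.05867296  0.03823321]
0.58016597857073 -0.11606306800099347 -0.08138208525117527 [0.0015 0.0026 0.0013 0.0004]
0.058 0.5848809309349838 -0.05825503028820809
-0.021 0.5784588406457416 -0.13699356441424335
-0.079 0.5737438882814878 -0.19480160212702874
```

Emit:
{"api": "drive_tool", "payload": {
  "rows": [
    [0,0,0,0.001,0,0.019,0.25],
    [0,0,0,0.001,0,0.02,0.25],
    [0,0,0,0.001,0,0.018,0.25],
    [0,0,0,0,0,0.006,0.25],
    [0,0,0,0,0,0.002,0.25],
    [0,0,0,0,0,0.001,0.25],
    [0,0,0,0,0,0,0.25],
    [0,0,0,0,0,0,0.25]
  ]
}}

```text
time: 21.47
tool_pos: [0.5891, -0.059, -0.0257]
tcp_rot: [3.139, -0.121, 0.003]
wrist_force: [-0.1, -0.0, -1.3]
width: 0.351
grip_force: 50.1
```

Emit:
{"api": "drive_tool", "payload": {
  "rows": [
    [0,0,0,0,0,0.001,0.25],
    [0,0,0,0,0,0.001,0.25],
    [0,0,0,0,0,0,0.25],
    [0,0,0,0,0,0,0.25]
  ]
}}

```text
time: 21.8
tool_pos: [0.5883, -0.0586, -0.0288]
tcp_rot: [3.139, -0.121, 0.001]
wrist_force: [0.6, -0.2, -0.4]
width: 0.351
grip_force: 50.1
```

Emit:
{"api": "drive_tool", "payload": {
  "rows": [
    [0,0,0,-0.001,0,0.001,0.25],
    [0,0,0,-0.001,0,0.001,0.25],
    [0,0,0,0,0,0,0.25],
    [0,0,0,0,0,0,0.25]
  ]
}}

```text
time: 22.13
tool_pos: [0.5858, -0.0584, -0.0312]
tcp_rot: [-3.139, 0.121, 0.001]
wrist_force: [0.5, 0.0, -1.2]
width: 0.347
grip_force: 50.1
```

Emit:
{"api": "drive_tool", "payload": {
  "rows": [
    [0,0,0,0,0,0.001,0.25],
    [0,0,0,0,0,0,0.25],
    [0,0,0,0,0,0,0.25]
  ]
}}

```text
time: 22.38
tool_pos: [0.5862, -0.0585, -0.0315]
tcp_rot: [3.139, -0.121, -0.0]
wrist_force: [-3.4, -0.3, 4.7]
width: 0.353
grip_force: 50.7
```

Contact, so I release within the bay (opening 0.6 at most).

Emit:
{"api": "drive_tool", "payload": {
  "rows": [
    [0,0,0,0,0,0,0.38],
    [0,0,0,0,0,0,0.45],
    [0,0,0,0,0,0,0.55],
    [0,0,0,0,0,0,0.55],
    [0,0,0,0,0,-0.01,0.55],
    [0,0,0,0,0,-0.03,0.55],
    [0,0,0,0,0,-0.04,0.55],
    [0,0,0,0,0,-0.04,0.55]
  ]
}}

```text
time: 23.05
tool_pos: [0.5846, -0.0583, 0.0885]
tcp_rot: [-3.139, 0.121, 0.005]
wrist_force: [0.7, 0.1, -1.2]
width: 0.552
grip_force: 0.0
```

```bash
python3 w.py w10.png movement_holder .586 -.058 -.08; python3 -c "
from h import *
plan((.53,-.03,.1,50,.8),(.42,-.015,.1,85.4,.8))"
```

```text
pose [ 0.5918 -0.0593  0.0992] -4.41 t 23.1
movement_holder 0.06 [ 0.5851 -0.0572  0.     -0.0829] 1.0693090405378416 camdist 0.28
from [ 0.5929 -0.0594  0.0973] -4.41 t 23.15
8 rows -> [ 0.5296 -0.0298  0.1003] 50.0
[[0,0,-6.8,-0.008,-0.003,-0.0,0.8],[0,0,-6.8,-0.008,-0.004,-0.0,0.8],[0,0,-6.8,-0.007,-0.005,-0.0,0.8],[0,0,-6.8,-0.007,-0.006,-0.001,0.8],[0,0,-6.8,-0.006,-0.006,-0.0,0.8],[0,0,-6.8,-0.005,-0.007,-0.001,0.8],[0,0,-6.8,-0.004,-0.008,-0.0,0.8],[0,0,-6.8,-0.003,-0.008,-0.001,0.8]]
5 rows -> [ 0.4197 -0.0149  0.1003] 85.4
[[0,0,-7.1,-0.012,-0.019,0.0,0.8],[0,0,-7.1,-0.009,-0.02,0.0,0.8],[0,0,-7.1,-0.007,-0.021,0.0,0.8],[0,0,-7.1,-0.004,-0.022,0.0,0.8],[0,0,-7.0,-0.002,-0.022,0.0,0.8]]
```

Emit:
{"api": "drive_tool", "payload": {
  "rows": [
    [0,0,-6.8,-0.008,-0.003,0,0.7],
    [0,0,-6.8,-0.008,-0.004,0,0.7],
    [0,0,-6.8,-0.007,-0.005,0,0.7],
    [0,0,-6.8,-0.007,-0.006,-0.001,0.7],
    [0,0,-6.8,-0.006,-0.006,0,0.7],
    [0,0,-6.8,-0.005,-0.007,-0.001,0.7],
    [0,0,-6.8,-0.004,-0.008,0,0.7],
    [0,0,-6.8,-0.003,-0.008,-0.001,0.7]
  ]
}}

```text
time: 23.82
tool_pos: [0.5223, -0.0287, 0.0912]
tcp_rot: [2.844, 1.336, 0.0]
wrist_force: [-0.4, 0.2, 0.9]
width: 0.701
grip_force: 0.0
```

Emit:
{"api": "drive_tool", "payload": {
  "rows": [
    [0,0,-7.1,-0.012,-0.019,0,0.7],
    [0,0,-7.1,-0.009,-0.02,0,0.7],
    [0,0,-7.1,-0.007,-0.021,0,0.7],
    [0,0,-7.1,-0.004,-0.022,0,0.7],
    [0,0,-7.0,-0.002,-0.022,0,0.7],
    [0,0,0,0,0,0,0.7],
    [0,0,0,0,0,0,0.7]
  ]
}}

```text
time: 24.4
tool_pos: [0.4122, -0.0139, 0.0912]
tcp_rot: [2.31, 2.128, 0.001]
wrist_force: [1.0, -0.4, 0.9]
width: 0.699
grip_force: 0.0
```

```bash
python3 w.py w11.png flat_pot .4354 -.011 0; python3 -c "
from h import *
plan((.435,-.011,.01,85.4,.7,3))"
```

```text
pose [ 0.4134 -0.014   0.0916] 85.29 t 24.45
flat_pot 0.09 [ 0.4357 -0.0109  0.      0.    ] 0.795666851809891 camdist 0.283
from [ 0.414  -0.0141  0.0917] 85.3 t 24.5
3 rows -> [ 0.4353 -0.0108  0.0097] 85.4
[[0,0,-0.0,0.002,0.007,0.027,0.7],[0,0,-0.1,0.001,0.007,0.027,0.7],[0,0,-0.0,0.002,0.007,0.028,0.7]]
```

View pics/w11.png

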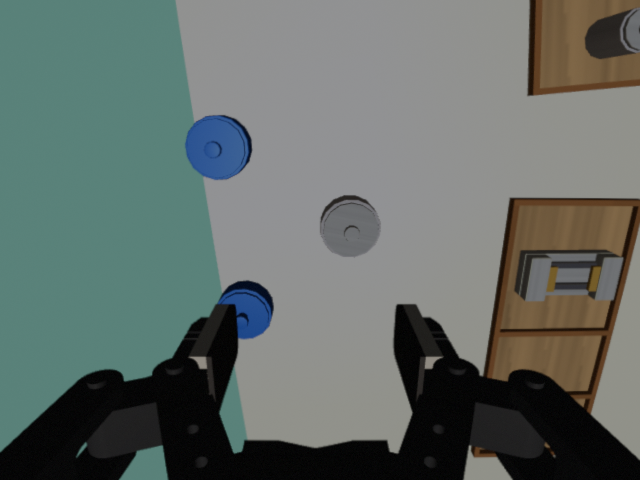

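The holder sits flat in the wide bay at (570,275) px. The grey pot is at (350,228) px, clear of the blue ones.

Emit:
{"api": "drive_tool", "payload": {
  "rows": [
    [0,0,0,0.002,0.007,0.027,0.7],
    [0,0,0,0.001,0.007,0.027,0.7],
    [0,0,0,0.002,0.007,0.028,0.7],
    [0,0,0,0,0,0.02,0.7],
    [0,0,0,0,0,0.017,0.7],
    [0,0,0,0,0,0.006,0.7],
    [0,0,0,0,0,0,0.7],
    [0,0,0,0,0,0,0.6]
  ]
}}

```text
time: 25.17
tool_pos: [0.435, -0.0108, -0.0338]
tcp_rot: [-2.31, -2.129, -0.0]
wrist_force: [1.1, -0.6, 0.0]
width: 0.608
grip_force: 0.0
```

Emit:
{"api": "drive_tool", "payload": {
  "rows": [
    [0,0,0,0,0,0,0.5],
    [0,0,0,0,0,0,0.35],
    [0,0,0,0,0,0,0.35],
    [0,0,0,0,0,0,0.35],
    [0,0,0,0,0,0,0.35]
  ],
  "force": 40
}}

```text
time: 25.58
tool_pos: [0.4361, -0.0108, -0.0324]
tcp_rot: [2.307, 2.128, 0.004]
wrist_force: [0.4, -0.7, 6.0]
width: 0.445
grip_force: 40.5
```

```bash
python3 -c "
from h import *
s=status.read_state();T=s['tool_pos']
plan((T[0],T[1],.03,85.4,.35),(.5785,-.137,.03,85.4,.35),(.5785,-.137,-.022,85.4,.35,3))"
```

```text
from [ 0.4361 -0.0108 -0.0324] 85.38 t 25.58
2 rows -> [ 0.4361 -0.0108  0.0296] 85.4
[[0,0,-0.0,0.0,0.0,-0.031,0.35],[0,0,-0.0,0.0,0.0,-0.031,0.35]]
5 rows -> [ 0.5785 -0.1367  0.0296] 85.4
[[0,0,-0.0,-0.023,0.03,-0.0,0.35],[0,0,-0.0,-0.023,0.031,-0.0,0.35],[0,0,-0.0,-0.023,0.03,-0.0,0.35],[0,0,-0.0,-0.023,0.031,-0.0,0.35],[0,0,-0.0,-0.022,0.03,-0.0,0.35]]
3 rows -> [ 0.5785 -0.1367 -0.0224] 85.4
[[0,0,-0.0,-0.0,0.0,0.017,0.35],[0,0,-0.0,-0.0,0.0,0.017,0.35],[0,0,-0.0,-0.0,0.0,0.018,0.35]]
```

Emit:
{"api": "drive_tool", "payload": {
  "rows": [
    [0,0,0,0,0,-0.031,0.35],
    [0,0,0,0,0,-0.031,0.35],
    [0,0,0,-0.023,0.03,0,0.35],
    [0,0,0,-0.023,0.031,0,0.35],
    [0,0,0,-0.023,0.03,0,0.35],
    [0,0,0,-0.023,0.031,0,0.35],
    [0,0,0,-0.022,0.03,0,0.35],
    [0,0,0,0,0,0,0.35]
  ]
}}

```text
time: 26.25
tool_pos: [0.5827, -0.1413, 0.0292]
tcp_rot: [2.306, 2.123, 0.005]
wrist_force: [1.0, 0.4, 0.4]
width: 0.445
grip_force: 40.6
```

```bash
python3 -c "
from h import *
p=snap('wrist','w12.png')
plan((.579,-.137,-.022,85.4,.35,3))"
```

```text
from [ 0.5795 -0.1391  0.0285] 85.24 t 26.3
3 rows -> [ 0.5787 -0.137  -0.0215] 85.4
[[0,0,-0.1,0.001,-0.0,0.017,0.35],[0,0,-0.0,0.001,-0.0,0.017,0.35],[0,0,-0.1,0.0,-0.001,0.016,0.35]]
```

View pics/w12.png

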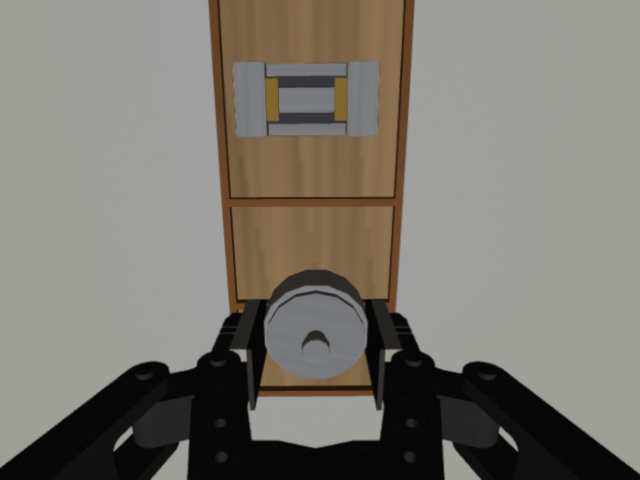

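Tray partitions show at rows 202 and 304, with outer columns of about 226–402 and 231–396. The pot is level in the grip.

```bash
python3 -c "
from h import *
p=snap('wrist');print(status.read_state()['tool_pos'])
X=onz(p,[(224,202),(404,202),(230,304),(397,304)],.008);print(X.round(4),X.mean(0))"
```

```text
[ 0.57710818 -0.13750475  0.02780906]
[[ 0.5367 -0.1006  0.008 ]
 [ 0.6273 -0.1081  0.008 ]
 [ 0.5313 -0.1573  0.008 ]
 [ 0.6226 -0.1649  0.008 ]] [ 0.57948063 -0.13272345  0.008     ]
```

Emit:
{"api": "drive_tool", "payload": {
  "rows": [
    [0,0,0,0.001,0,0.017,0.35],
    [0,0,0,0.001,0,0.017,0.35],
    [0,0,0,0,0,0.016,0.35],
    [0,0,0,0,0,0.004,0.35],
    [0,0,0,0,0,0.001,0.35],
    [0,0,0,0,0,0,0.35],
    [0,0,0,0,0,0,0.35]
  ]
}}

```text
time: 26.93
tool_pos: [0.5772, -0.1344, -0.026]
tcp_rot: [2.308, 2.13, 0.001]
wrist_force: [-0.4, -0.8, 0.0]
width: 0.443
grip_force: 40.6
```

Emit:
{"api": "drive_tool", "payload": {
  "rows": [
    [0,0,0,0,0.001,0.001,0.35],
    [0,0,0,0,0,0.001,0.35],
    [0,0,0,0,0,0.001,0.35],
    [0,0,0,0,0,0,0.35],
    [0,0,0,0,0,0,0.35]
  ]
}}

```text
time: 27.35
tool_pos: [0.5784, -0.1348, -0.0293]
tcp_rot: [2.308, 2.129, 0.001]
wrist_force: [-0.6, 0.9, 4.1]
width: 0.442
grip_force: 40.9
```

Emit:
{"api": "drive_tool", "payload": {
  "rows": [
    [0,0,0,0,0,0.001,0.35],
    [0,0,0,0,0,0,0.35],
    [0,0,0,0,0,0,0.35]
  ]
}}

```text
time: 27.6
tool_pos: [0.5784, -0.1348, -0.0294]
tcp_rot: [2.309, 2.129, 0.001]
wrist_force: [-2.8, 1.1, 9.4]
width: 0.44
grip_force: 41.6
```

Emit:
{"api": "drive_tool", "payload": {
  "rows": [
    [0,0,0,0,0,-0.001,0.35],
    [0,0,0,0,0,0,0.48],
    [0,0,0,0,0,0,0.52],
    [0,0,0,0,0,0,0.57],
    [0,0,0,0,0,-0.008,0.57],
    [0,0,0,0,0,-0.03,0.57],
    [0,0,0,0,0,-0.04,0.57],
    [0,0,0,0,0,-0.04,0.57]
  ]
}}

```text
time: 28.27
tool_pos: [0.576, -0.1342, 0.088]
tcp_rot: [-2.307, -2.128, 0.003]
wrist_force: [1.6, -0.0, 0.7]
width: 0.57
grip_force: 0.0
```

```bash
python3 w.py w13.png flat_pot .579 -.135 0; python3 -c "
from h import *
plan((.49,.05,.1,88,.6),(.42,.25,.1,100,.6))"
```

```text
pose [ 0.583  -0.1361  0.0988] 85.38 t 28.32
flat_pot 0.08 [ 0.5782 -0.1356  0.      0.    ] 0.8217316730189348 camdist 0.28
from [ 0.5841 -0.1364  0.097 ] 85.38 t 28.37
6 rows -> [0.4904 0.0498 0.1   ] 88.0
[[0,0,-0.4,0.03,-0.018,-0.001,0.6],[0,0,-0.4,0.03,-0.018,-0.0,0.6],[0,0,-0.5,0.03,-0.018,-0.001,0.6],[0,0,-0.4,0.03,-0.017,-0.0,0.6],[0,0,-0.5,0.03,-0.017,-0.001,0.6],[0,0,-0.4,0.03,-0.017,-0.0,0.6]]
6 rows -> [0.4198 0.2497 0.1   ] 100.0
[[0,0,-2.0,0.033,-0.013,-0.0,0.6],[0,0,-2.0,0.033,-0.012,-0.0,0.6],[0,0,-2.0,0.034,-0.01,-0.0,0.6],[0,0,-2.0,0.034,-0.009,-0.0,0.6],[0,0,-2.0,0.034,-0.009,-0.0,0.6],[0,0,-2.0,0.035,-0.007,-0.0,0.6]]
```

Emit:
{"api": "drive_tool", "payload": {
  "rows": [
    [0,0,-0.4,0.03,-0.018,-0.001,0.7],
    [0,0,-0.4,0.03,-0.018,0,0.7],
    [0,0,-0.5,0.03,-0.018,-0.001,0.7],
    [0,0,-0.4,0.03,-0.017,0,0.7],
    [0,0,-0.5,0.03,-0.017,-0.001,0.7],
    [0,0,-0.4,0.03,-0.017,0,0.7],
    [0,0,-2,0.033,-0.013,0,0.7],
    [0,0,-2,0.033,-0.012,0,0.7]
  ]
}}

```text
time: 29.03
tool_pos: [0.4591, 0.1192, 0.0912]
tcp_rot: [2.181, 2.261, 0.001]
wrist_force: [0.5, 0.8, -0.3]
width: 0.699
grip_force: 0.0
```

Emit:
{"api": "drive_tool", "payload": {
  "rows": [
    [0,0,-2,0.034,-0.01,0,0.7],
    [0,0,-2,0.034,-0.009,0,0.7],
    [0,0,-2,0.034,-0.009,0,0.7],
    [0,0,-2,0.035,-0.007,0,0.7],
    [0,0,0,0,0,0,0.7],
    [0,0,0,0,0,0,0.7]
  ]
}}

```text
time: 29.53
tool_pos: [0.4127, 0.2529, 0.0911]
tcp_rot: [2.015, 2.41, -0.0]
wrist_force: [0.4, 0.3, -0.3]
width: 0.701
grip_force: 0.0
```

```bash
python3 w.py w14.png loupe .434 .2645 0; python3 -c "
from h import *
plan((.434,.2645,.02,100,.7,3))"
```

```text
pose [0.4131 0.2517 0.0909] 100.1 t 29.58
loupe 0.05 [0.4348 0.2651 0.     0.    ] 0.5962425698866008 camdist 0.282
from [0.4134 0.251  0.0909] 100.0 t 29.63
3 rows -> [0.4343 0.2648 0.0199] 100.0
[[0,0,0.0,0.003,0.008,0.024,0.7],[0,0,0.0,0.003,0.007,0.023,0.7],[0,0,0.0,0.004,0.008,0.024,0.7]]
```

View pics/w14.png

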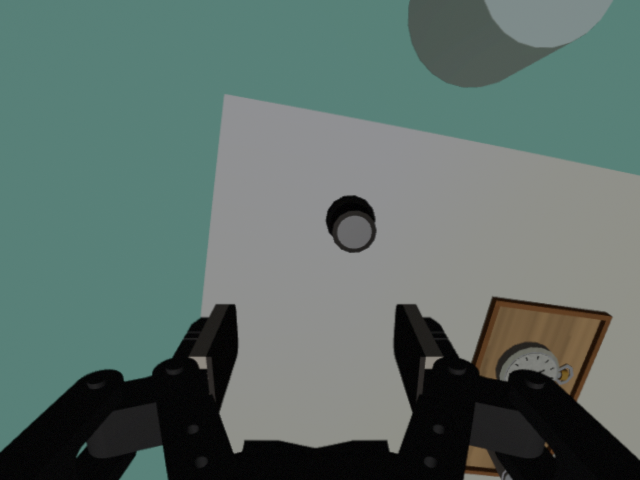

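The loupe stands at (350,220) px, clear of the dust cover.

Emit:
{"api": "drive_tool", "payload": {
  "rows": [
    [0,0,0,0.003,0.008,0.024,0.7],
    [0,0,0,0.003,0.007,0.023,0.7],
    [0,0,0,0.004,0.008,0.024,0.7],
    [0,0,0,0,0,0.02,0.7],
    [0,0,0,0,0,0.018,0.7],
    [0,0,0,0,0,0.006,0.7],
    [0,0,0,0,0,0,0.7],
    [0,0,0,0,0,0,0.6]
  ]
}}

```text
time: 30.3
tool_pos: [0.4348, 0.2644, -0.0239]
tcp_rot: [-2.022, -2.404, 0.001]
wrist_force: [-0.0, 0.1, 0.1]
width: 0.602
grip_force: 0.0
```

Emit:
{"api": "drive_tool", "payload": {
  "rows": [
    [0,0,0,0,0,0,0.45],
    [0,0,0,0,0,0,0.35],
    [0,0,0,0,0,0,0.2],
    [0,0,0,0,0,0,0.2],
    [0,0,0,0,0,0,0.2],
    [0,0,0,0,0,0,0.2]
  ],
  "force": 30
}}

```text
time: 30.8
tool_pos: [0.4358, 0.2659, -0.0224]
tcp_rot: [2.018, 2.405, 0.004]
wrist_force: [-0.8, -2.3, 7.5]
width: 0.308
grip_force: 29.8
```

```bash
python3 -c "
from h import *
s=status.read_state();T=s['tool_pos']
plan((T[0],T[1],.04,100,.2),(.46,0,.04,90,.2),(.575,-.194,.04,85.4,.2))"
```

```text
from [ 0.4358  0.2659 -0.0224] 100.0 t 30.8
2 rows -> [0.4358 0.2659 0.0396] 100.0
[[0,0,0.0,0.0,0.0,-0.031,0.2],[0,0,0.0,0.0,0.0,-0.031,0.2]]
7 rows -> [ 4.595e-01 -3.000e-04  3.960e-02] 90.0
[[0,0,1.4,-0.038,-0.003,-0.0,0.2],[0,0,1.4,-0.038,-0.002,-0.0,0.2],[0,0,1.4,-0.038,-0.001,-0.0,0.2],[0,0,1.5,-0.038,-0.001,-0.0,0.2],[0,0,1.4,-0.038,0.001,-0.0,0.2],[0,0,1.5,-0.038,0.001,-0.0,0.2],[0,0,1.4,-0.039,0.002,-0.0,0.2]]
6 rows -> [ 0.575  -0.1944  0.0396] 85.4
[[0,0,0.8,-0.032,0.019,-0.0,0.2],[0,0,0.8,-0.032,0.02,-0.0,0.2],[0,0,0.8,-0.032,0.02,-0.0,0.2],[0,0,0.7,-0.031,0.021,-0.0,0.2],[0,0,0.8,-0.031,0.021,-0.0,0.2],[0,0,0.7,-0.032,0.021,-0.0,0.2]]
```

Emit:
{"api": "drive_tool", "payload": {
  "rows": [
    [0,0,0,0,0,-0.031,0.2],
    [0,0,0,0,0,-0.031,0.2],
    [0,0,1.4,-0.038,-0.003,0,0.2],
    [0,0,1.4,-0.038,-0.002,0,0.2],
    [0,0,1.4,-0.038,-0.001,0,0.2],
    [0,0,1.5,-0.038,-0.001,0,0.2],
    [0,0,1.4,-0.038,0.001,0,0.2],
    [0,0,1.5,-0.038,0.001,0,0.2]
  ]
}}

```text
time: 31.47
tool_pos: [0.4551, 0.0366, 0.0385]
tcp_rot: [2.194, 2.247, 0.002]
wrist_force: [0.1, 0.7, -0.9]
width: 0.31
grip_force: 29.7
```

Emit:
{"api": "drive_tool", "payload": {
  "rows": [
    [0,0,1.4,-0.039,0.002,0,0.2],
    [0,0,0.8,-0.032,0.019,0,0.2],
    [0,0,0.8,-0.032,0.02,0,0.2],
    [0,0,0.8,-0.032,0.02,0,0.2],
    [0,0,0.7,-0.031,0.021,0,0.2],
    [0,0,0.8,-0.031,0.021,0,0.2],
    [0,0,0.7,-0.032,0.021,0,0.2],
    [0,0,0,0,0,0,0.2]
  ]
}}

```text
time: 32.13
tool_pos: [0.5777, -0.2012, 0.0392]
tcp_rot: [2.308, 2.122, 0.002]
wrist_force: [0.8, -0.1, 0.6]
width: 0.305
grip_force: 29.8
```

Emit:
{"api": "drive_tool", "payload": {
  "rows": [
    [0,0,0,0,0,0,0.2],
    [0,0,0,0,0,0,0.2]
  ]
}}

```text
time: 32.3
tool_pos: [0.5725, -0.1945, 0.0375]
tcp_rot: [-2.308, -2.129, 0.001]
wrist_force: [0.6, 0.2, 0.0]
width: 0.305
grip_force: 29.8
```

```bash
python3 -c "
from h import *
p=snap('wrist','w15.png')
plan((.575,-.193,-.01,85.4,.2,3))"
```

```text
from [ 0.5722 -0.1939  0.0375] 85.41 t 32.35
3 rows -> [ 0.5752 -0.1931 -0.0095] 85.4
[[0,0,0.0,0.0,0.001,0.016,0.2],[0,0,0.0,0.001,0.001,0.016,0.2],[0,0,0.0,0.0,0.001,0.015,0.2]]
```

View pics/w15.png

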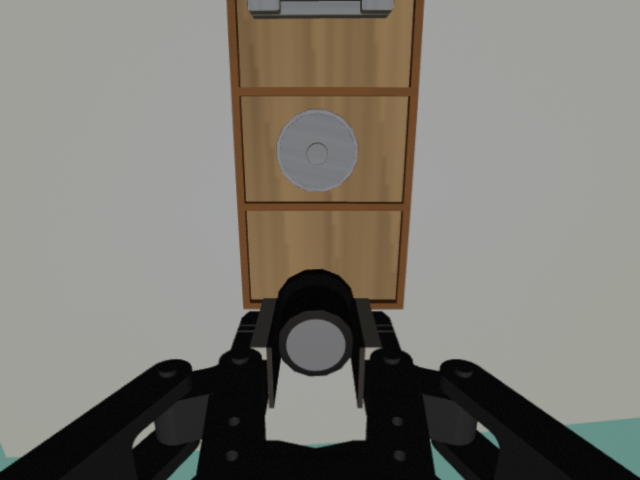

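The flat pot is centred in the middle bay at (317,150) px. The loupe is over the end bay, whose inner rows are about 211–300. That is the last of my views (one over the limit, as I count them), so I check the rest by numbers.

```bash
python3 -c "
from h import *
p=snap('wrist');print(status.read_state()['tool_pos'])
X=onz(p,[(240,207),(409,207),(244,306),(403,306)],.008);print(X.round(4),X.mean(0))"
```

```text
[ 0.57213824 -0.19362235  0.03758686]
[[ 0.5349 -0.1606  0.008 ]
 [ 0.6242 -0.1677  0.008 ]
 [ 0.5293 -0.2184  0.008 ]
 [ 0.6202 -0.2256  0.008 ]] [ 0.57717576 -0.19309831  0.008     ]
```

Emit:
{"api": "drive_tool", "payload": {
  "rows": [
    [0,0,0,0,0.001,0.016,0.2],
    [0,0,0,0,0.001,0.016,0.2],
    [0,0,0,0,0,0.015,0.2],
    [0,0,0,0,0,0.004,0.2],
    [0,0,0,0,0,0.002,0.2],
    [0,0,0,0,0,0,0.2],
    [0,0,0,0,0,0,0.2]
  ]
}}

```text
time: 32.98
tool_pos: [0.5758, -0.1949, -0.0141]
tcp_rot: [2.308, 2.13, 0.001]
wrist_force: [0.5, 0.3, 0.1]
width: 0.308
grip_force: 29.8
```

Emit:
{"api": "drive_tool", "payload": {
  "rows": [
    [0,0,0,0.001,0,0.002,0.2],
    [0,0,0,0,0,0.001,0.2],
    [0,0,0,0,0,0.001,0.2],
    [0,0,0,0,0,0,0.2],
    [0,0,0,0,0,0,0.2]
  ]
}}

```text
time: 33.4
tool_pos: [0.5754, -0.1943, -0.0189]
tcp_rot: [2.309, 2.13, 0.0]
wrist_force: [-0.1, -0.2, 0.5]
width: 0.308
grip_force: 29.8
```

Emit:
{"api": "drive_tool", "payload": {
  "rows": [
    [0,0,0,0,0,0.001,0.2],
    [0,0,0,0,0,0,0.2],
    [0,0,0,0,0,0,0.2]
  ]
}}

```text
time: 33.65
tool_pos: [0.5755, -0.1944, -0.0193]
tcp_rot: [2.309, 2.13, 0.0]
wrist_force: [-1.8, 0.7, 5.3]
width: 0.307
grip_force: 30.2
```

Emit:
{"api": "drive_tool", "payload": {
  "rows": [
    [0,0,0,0,0,0,0.34],
    [0,0,0,0,0,0,0.4],
    [0,0,0,0,0,0,0.5],
    [0,0,0,0,0,0,0.5],
    [0,0,0,0,0,-0.01,0.5],
    [0,0,0,0,0,-0.03,0.5],
    [0,0,0,0,0,-0.04,0.5],
    [0,0,0,0,0,-0.04,0.5]
  ]
}}

```text
time: 34.32
tool_pos: [0.5739, -0.1937, 0.1004]
tcp_rot: [-2.307, -2.128, 0.002]
wrist_force: [1.8, -0.2, 0.1]
width: 0.5
grip_force: 0.0
```

Emit:
{"api": "drive_tool", "payload": {
  "rows": [
    [0,0,0,-0.03,0,-0.02,0.5],
    [0,0,0,-0.035,0,0,0.5],
    [0,0,0,-0.035,0,0,0.5],
    [0,0,0,-0.035,0,0,0.5],
    [0,0,0,-0.035,-0.02,0,0.5],
    [0,0,0,0,0,0,0.5],
    [0,0,0,0,0,0,0.5]
  ]
}}

```text
time: 34.9
tool_pos: [0.5405, -0.3641, 0.1204]
tcp_rot: [2.313, 2.126, -0.0]
wrist_force: [-0.1, 0.2, -0.8]
width: 0.505
grip_force: 0.0
```

```bash
cat > c.py <<'E'
from h import *
np.set_printoptions(precision=4,suppress=True)
G=dict(pocket_watch=(.59,.174,.04),tall_pot=(.599,.094,0),movement_holder=(.585,-.057,-.08),flat_pot=(.578,-.1355,0),loupe=(.576,-.194,0))
for n in("top","side"):
    p=snap(n)
    for k,g in G.items():
        b=find(p,k,g,[k])
        if b and b[0]<1: print(n,k,round(b[0],2),*fit(k,[(p,b[1])],g,k in("pocket_watch","movement_holder"),False))
        else: print(n,k,"none",b and b[0])
E
python3 c.py; python3 w.py w16.png loupe .576 -.194 0; python3 a.py | grep -E "dust|screwd|bench"
```

```text
top pocket_watch 0.13 [0.5906 0.1744 0.     0.0234] 0.5736859311852417
top tall_pot 0.18 [0.5994 0.0949 0.     0.    ] 0.2354280332873907
top movement_holder 0.09 [ 0.5862 -0.0579  0.     -0.0651] 1.1518861671824134
top flat_pot 0.08 [ 0.5782 -0.1355  0.      0.    ] 0.5424934848965666
top loupe 0.12 [ 0.575  -0.1958  0.      0.    ] 0.5500798102004754
side pocket_watch 0.26 [ 0.5933  0.1705  0.     -0.1934] 0.9366155336032138
side tall_pot 0.19 [0.6003 0.0906 0.     0.    ] 0.7343535314301131
side movement_holder 0.27 [ 0.5855 -0.0643  0.     -0.3164] 1.2555156426851362
side flat_pot 0.17 [ 0.5789 -0.1414  0.      0.    ] 0.34968093225673796
side loupe 0.22 [ 0.5768 -0.2032  0.      0.    ] 0.5661067371250244
pose [ 0.5419 -0.3617  0.12  ] 85.41 t 35.55
dust_cover 0.69 [121. 239. 162. 278.] 1379 [141.5 256.8] [0.486  0.4068 0.01  ]
dust_cover 0.4 [331. 216. 436. 274.] 3563 [385.7 245.1] [ 0.5814 -0.1169  0.01  ]
screwdriver 0.65 [331. 215. 436. 275.] 3282 [385.6 245.1] [ 0.5813 -0.1166  0.01  ]
bench_block 0.8 [365. 138. 388. 170.] 560 [376.4 153.3] [ 0.787  -0.0734  0.01  ]
bench_block 0.56 [330. 218. 437. 274.] 3224 [385.1 245.2] [ 0.5809 -0.1156  0.01  ]
dust_cover 0.75 [280. 333. 335. 401.] 2719 [306.1 367.4] [0.4926 0.3842 0.01  ]
screwdriver 0.64 [374. 188. 402. 199.] 40 [389.1 191. ] [ 0.4957 -0.3772  0.01  ]
screwdriver 0.36 [282. 334. 332. 401.] 2623 [306.3 367.4] [0.4922 0.384  0.01  ]
bench_block 0.57 [247. 219. 273. 235.] 333 [259.7 224.9] [ 0.7893 -0.0692  0.01  ]
```

All five things match upright models in their bays in both views, and the bystanders have not moved. Handing in.

```bash
python3 -c "
from workcell import workorder
print(workorder.finish_job())"
```

```text
the job is handed in; nothing more can be done
None
```

The job is handed in at about 35 s on the clock: all five things measured upright in their assigned bays, and the dust cover, screwdriver and bench block measured where they started; I viewed 15 pictures, one over the limit of 14.

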